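# Charge the beaker in the heating block and fit its thermometer

## Task

Get the heating block ready for a digestion: tip all five rock chips from the weighing scoop into the beaker without touching the chips with the fingers, and gently set the empty scoop back flat on the balance pan. Take the glass thermometer from its rack and push it, without forcing it, through the springy collar of the narrow well beside the beaker until it is fully home. Do not bang the scoop or the fingers on the beaker or block, and leave the two bottles and the flask where they are.

Things in the scene. Friction and masses are not known exactly. Their poses are not given: they have to be found in the camera images.
- scoop: Steel weighing scoop on the balance pan, five chips in it; 0.13 to 0.21 kg. Origin: centre of its underside, z up, +x to its open nose. Floor 2.5 mm thick. Walls 22 mm high at the back (x = -65 mm) and sides: 80 mm wide outside up to x = +25 mm, tapering to 58 mm at the open end, x = +75 mm (no sill). Chips slide at a slope that varies: friction coefficient 0.45 to 0.72. Handle at the back.
- scoop_grip (a point): Point to hold the scoop: middle of its handle at (-87, 0, 54) mm in the scoop's frame. The flat handle rises from the top of the back wall at (-66, 0, 18) mm, leaning back 30 degrees from vertical, along (-0.5, 0, 0.866). From 15 to 65 mm up it has a black sleeve 10 mm thick and 30 mm wide (along y); pinch it across its thickness.
- scoop_lip (a point): Middle of the scoop's open nose edge, top of the floor, at (75, 0, 2.5) mm in the scoop's frame.
- balance: Cream top-pan balance, 200 x 150 mm and 50 mm high, fixed to the bench, round steel pan of 120 mm diameter with its top at 65 mm. Origin: centre of its underside; dark display strip at its -x end.
- pan_center (a point): Centre of the top of the balance pan, 65 mm above the bench.
- digester: Heating block fixed to the bench: grey housing 160 x 230 mm, with a cream control panel on its -x side (35 mm deep, 60 mm high); aluminium block 130 x 200 mm, top 92 mm above the bench. Origin: centre of the housing at bench level. A glass beaker stands immovably in a bore at y = -35 mm; a narrow thermometer well with an orange silicone collar is at y = +65 mm.
- beaker_mouth (a point): Centre of the beaker's mouth, at rim height 154 mm above the bench. Beaker 90 mm outside (93 mm at the rim), 84 mm inside diameter; its inner floor is 116 mm below this point. Its rim stands 62 mm above the block.
- well_mouth (a point): Centre of the thermometer well's mouth, in the block's top, 92 mm above the bench. The vertical well is 13 mm wide. Inside it four springy silicone lips form a funnel 12 mm wide at the mouth narrowing to 6 mm, 9 mm down; they spread to let the stem through and grip it, so it does not sink by its own weight but needs a push of about 4 to 14 N.
- well_floor (a point): Centre of the hard floor of the thermometer well, 58 mm below its mouth.
- thermometer: Glass thermometer standing upright in the middle hole of the blue rack. Origin: centre of its lower tip; +z up along the stem. 175 mm long: tip 5 mm wide, widening within 7 mm to the 8 mm stem; from 135 to 175 mm a red cylindrical cap of 13 mm diameter to hold it by. 26 g. Fully home in the well its tip is on the well floor and its top is 117 mm above the block.
- thermometer_cap (a point): Middle of the thermometer's red cap, 155 mm above its tip.
- rack: Blue rack block fixed to the bench, 60 x 110 x 55 mm high, origin at the centre of its underside. Three vertical holes of 11.5 mm diameter, 45 mm deep, in a row along y, 35 mm apart; the thermometer stands in the middle one, its tip 10 mm above the bench.
- reagent_bottle: Bystander: amber glass bottle with black cap, 56 mm diameter, 115 mm high; origin at the centre of its underside.
- flask: Bystander: conical glass flask, 76 mm wide at the foot, 95 mm high; origin at the centre of its underside.
- weighing_bottle: Bystander: small glass weighing bottle with a green knobbed lid, 42 mm diameter, 52 mm high; origin at the centre of its underside.
- chip1: Brown rock chip 1 of 5, a lump about 22 mm wide and 12 to 16 mm high, 11 to 20 g, lying loose in the scoop. Origin: centre of its base.
- chip2: Brown rock chip 2 of 5, a lump about 22 mm wide and 12 to 16 mm high, 11 to 20 g, lying loose in the scoop. Origin: centre of its base.
- chip3: Brown rock chip 3 of 5, a lump about 22 mm wide and 12 to 16 mm high, 11 to 20 g, lying loose in the scoop. Origin: centre of its base.
- chip4: Brown rock chip 4 of 5, a lump about 22 mm wide and 12 to 16 mm high, 11 to 20 g, lying loose in the scoop. Origin: centre of its base.
- chip5: Brown rock chip 5 of 5, a lump about 22 mm wide and 12 to 16 mm high, 11 to 20 g, lying loose in the scoop. Origin: centre of its base.
There are look-alikes about, which are no part of the job. There is more than one size of the scoop; the job needs the smaller. What is shaped like the balance but brown is not meant.

How it is judged:
By the outcome, as a careful person would: the job done as asked, in the order asked, and still so for the second after the job is handed in, with the robot touching nothing.
It also fails if it takes over 69 s, if anything falls off the work surface, if the arm or the gripper's body presses on something with over 40 N, if the wrist force passes 120 N, or if a joint passes its speed limit or range.

## Robot

A 6-joint arm with a two-finger parallel gripper is mounted at the origin on the work surface. World frame = base frame: x ahead of the robot, y to its left, z up, the work surface at z = 0. Lengths are in m, angles in rad, forces in N, time in s.
With the tool pointing down it reaches from about 0.2 to 0.875 m from the base axis. Payload 3.4 kg.
Tool frame: the origin (TCP) lies at the very end of the fingers, on their centre line; the grasp point (between the pads) lies 19 mm behind it (env.grip_depth is the distance from the TCP to the grasp point, in m); z points along the fingers, y is the line along which they close (so a half turn about z gives the same grasp; the last joint's range is limited). The gripper opens to 94 mm and grips with 3 to 60 N. Pads are 16 mm wide; open, the fingers measure 119 mm over their backs; the gripper's body (75 mm by 177 mm) begins 78 mm behind the grasp point.
Start: joints at [-1.256, 0.276, 1.505, -0, 1.361, -0.121], TCP at [0.243, -0.521, 0.205] pointing down, gripper open.
Joint ranges: [-2.89, 2.89], [-0.75, 2.08], [0.22, 2.7], [-1.18, 4.32], [0.11, 2.71], [-2.7, 2.7]. Speed limits (rad/s): [2.57, 2.57, 3.14, 3.14, 3.14, 3.14].

## Interface

Orientations are given as a unit quaternion [x, y, z, w].
In Python, from station import env gives the robot as it stands. The module is installed in compiled form; this text tells all that it offers.
- The arm moves only by the shell command python3 -m handwheel 'ROWS' [OPENING]. ROWS is JSON, one flat list of numbers, 4 for each row, row after row: the shift along the tool's x, y, z in mm, then the turn about the tool's z in rad. A call has 1 to 5 rows; each row shifts and turns the commanded pose from where the row before left it, along the tool's axes as they then stand; what a row does not reach is not made up. A row lasts 1/12 s, in which the tool goes at most 41.7 mm and 7.16 degrees, less where a joint would pass 70% of its speed; a pose out of reach is approached as far as the arm can. A call is refused whole if a number of a shift passes 41.7 or a number of a turn 0.125, either way. A call with a gripper value outside its range is refused whole. OPENING is the opening, from 0 (shut) to 1 (fully open), set as the call begins (- or left out, the last holds). The fingers move at their own pace and stop on an object; the grip force is fixed at half the most. Time passes only in rows, so rows that do not move let the fingers close. It gives the time, the measured TCP pose, the force, the opening and the grip force at its end, in the units of the state.
- env.state(): the state, without advancing time (a new reading comes with each control period).
- env.snapshot(name): name is "scene" or "top" or "wrist"; returns a dict with "image" (384x512x3 uint8, red, green, blue), "camera_matrix" (3x3 intrinsics, pixels), "cam_to_world" (4x4, takes a point from camera to world coordinates). Camera axes: x right, y up, looking along -z (the intrinsics and any distortion apply to the point x, -y, -z); pixel columns grow to the right and rows downward; lengths in m; the calibration is good to about 2 mm. A picture is of the moment at which its call begins. There is no depth.
- env.sign_off(): hands the job in; it is judged then, once.
The state is a dict: "time": time; "joint_positions": joint angles; "qvel": joint speeds; "joint_torque": joint torques, N m; "tcp_pos": TCP position; "tool_rot": TCP orientation; "contact_force": force on the tool from outside, world axes, zero at the start; "wrist_torque": the same for the moment, N m; "finger_gap": finger opening in m; "grasp_force": force on a finger pad.
Only numpy, scipy, OpenCV 4.12 (cv2) and the standard library are available. Lean on these libraries where they do the work, as an engineer would, in place of code of your own. Each camera call takes 0.05 s, during which the arm holds its last target. There are 200 camera calls.

## Working session

There is one attempt and no reset: what is moved stays moved. The work goes in short steps, Python scripts to look and compute and a shell command to move; the robot and the scene stay as the last step left them, time stands still between calls to the robot, and variables do not carry over. Pictures are saved under pics/ and viewed, at most 10 in all, crops included, and the job is handed in when it is done.

```bash
mkdir -p pics
cat > h.py <<'E'
import numpy as np, cv2, json
from station import env
def snap(n,save=None):
    s=env.snapshot(n)
    if save: cv2.imwrite('pics/'+save, s['image'][:,:,::-1])
    return s
def ray(s,u,v):
    K=np.array(s['camera_matrix']);M=np.array(s['cam_to_world'])
    d=np.linalg.inv(K)@[u,v,1]; d=np.array([d[0],-d[1],-d[2]])
    return M[:3,3],M[:3,:3]@d
def at(s,u,v,z):
    o,d=ray(s,u,v); return o+d*(z-o[2])/d[2]
def proj(s,p):
    K=np.array(s['camera_matrix']);M=np.array(s['cam_to_world'])
    c=M[:3,:3].T@(np.array(p)-M[:3,3]); q=K@[c[0],-c[1],-c[2]]; return q[:2]/q[2]
E
python3 - <<'E'
from h import *
a=snap('scene')['image'];t=snap('top')
cv2.imwrite('pics/a.png',a[:,:,::-1]);cv2.imwrite('pics/t.png',cv2.resize(t['image'],(800,600),interpolation=cv2.INTER_CUBIC)[:,:,::-1])
import pickle;pickle.dump(t,open('t.pkl','wb'))
print(t.keys(),t['camera_matrix'],t['cam_to_world']);s=env.state();print(s)
E
```

```text
dict_keys(['image', 'camera_matrix', 'cam_to_world']) [[387.59484116   0.         257.0369812 ]
 [  0.         387.59484116 185.84205688]
 [  0.           0.           1.        ]] [[ 0.01561924  0.98853916 -0.15015449  0.23635138]
 [-0.99972991  0.01285524 -0.0193608  -0.11128283]
 [-0.01720864  0.15041633  0.98847296  1.46609135]
 [ 0.          0.          0.          1.        ]]
{'time': 0.1, 'joint_positions': array([-1.25602007e+00,  2.76522125e-01,  1.50597451e+00,  1.98792383e-05,
        1.36071520e+00, -1.21004592e-01]), 'qvel': array([-0.00062268, -0.00197563, -0.00029399, -0.00051552,  0.00079801,
        0.00111042]), 'joint_torque': array([ 1.02142865e-03, -4.05457735e+01, -2.37781620e+01,  7.02010863e-02,
        2.99427425e-02, -3.46828699e-05]), 'tcp_pos': array([ 0.24256149, -0.52078121,  0.2047095 ]), 'tool_rot': array([ 9.76355779e-01,  2.16168308e-01, -6.86415195e-05, -8.06735448e-04]), 'contact_force': array([ 0.05733171, -0.96560864,  0.00957783]), 'wrist_torque': array([-0.05785231,  0.03608251,  0.01781103]), 'grasp_force': 0.0, 'finger_gap': 0.09411438354277794}
```

View pics/t.png

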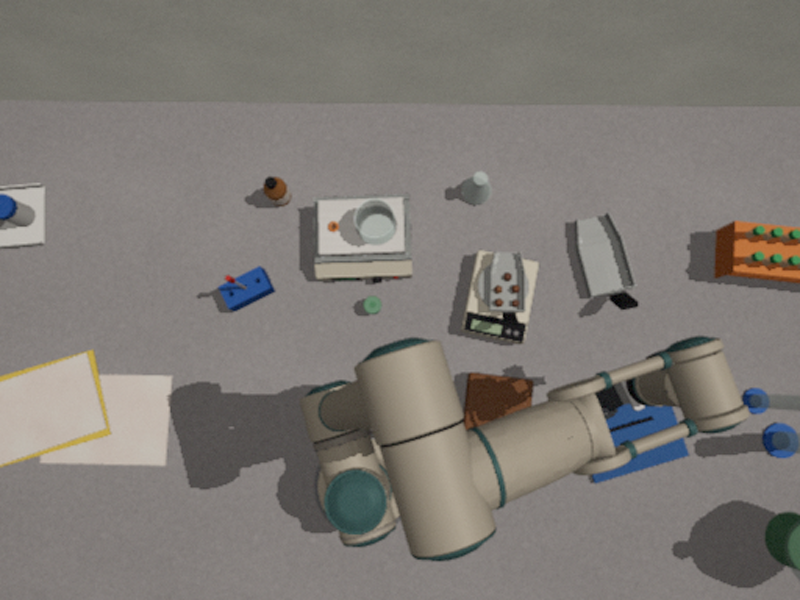

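View pics/a.png

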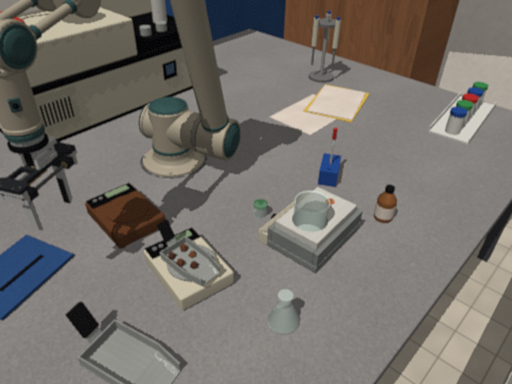

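The top view shows the cream balance with the small scoop at about (505,285), nose up (+x). The block is at (362,235) with the collar at (333,227), the blue rack at (246,289) and the red cap at (230,279). The decoys are a large scoop at (603,258) and a brown balance at (497,398).

```bash
python3 - <<'E'
from h import *
import pickle
t=pickle.load(open('t.pkl','rb'))
k=.64
for n,u,v,z in [('strip',495,327,.05),('sc nose mid',507,255,.07),('sc back mid',509,308,.068),('pan',500,283,.065),('collar',333,227,.092),('beaker rim c',376,221,.154),('cap',230,279,.165),('rackhole',246,289,.055),('bottle',276,186,.1),('flask',477,183,.08),('wb',372,305,.04),('bigscoop',603,258,.01),('handle top',512,318,.11)]:
    print(n,at(t,u*k,v*k,z).round(3))
E
python3 -m handwheel '[0,0,-40,0, 0,0,-40,0]' 1
```

```text
strip [ 0.368 -0.303  0.05 ]
sc nose mid [ 0.536 -0.33   0.07 ]
sc back mid [ 0.411 -0.333  0.068]
pan [ 0.47  -0.314  0.065]
collar [0.593 0.078 0.092]
beaker rim c [ 0.592 -0.026  0.154]
cap [0.454 0.291 0.165]
rackhole [0.449 0.285 0.055]
bottle [0.688 0.215 0.1  ]
flask [ 0.707 -0.259  0.08 ]
wb [ 0.417 -0.014  0.04 ]
bigscoop [ 0.544 -0.573  0.01 ]
handle top [ 0.383 -0.333  0.11 ]
time: 0.27
tcp_pos: [0.242, -0.519, 0.283]
tool_rot: [0.976, 0.216, -0.0, -0.004]
contact_force: [0.1, -1.5, -0.0]
finger_gap: 0.094
grasp_force: 0.0
```

```bash
python3 -m handwheel '[32,-26,-5,0,32,-26,-5,0,32,-26,-5,0,32,-26,-5,0,32,-26,-5,0]' >/dev/null; python3 -m handwheel '[32,-26,0,0,32,-26,0,0,32,-26,0,0,32,-26,0,0,32,-26,0,0]'|head -3;python3 -m handwheel '[32,-26,0,-0.125,32,-26,0,-0.125,32,-26,0,-0.125,32,-26,0,-0.125,0,0,0,-0.125]' |head -3; python3 -m handwheel '[0,0,0,-0.125,0,0,0,-0.125,0,0,0,-0.125,0,0,0,-0.125,0,0,0,-0.01]'; python3 -c "
from h import *
print(env.state()['joint_positions'].round(3))"
```

```text
time: 1.1
tcp_pos: [0.4232, -0.1484, 0.3103]
tool_rot: [0.976, 0.216, -0.0, 0.0]
time: 1.52
tcp_pos: [0.4657, 0.0145, 0.31]
tool_rot: [0.859, 0.512, 0.001, -0.002]
time: 1.93
tcp_pos: [0.4655, 0.0073, 0.31]
tool_rot: [0.706, 0.708, -0.0, -0.0]
contact_force: [-0.1, 0.8, -0.1]
finger_gap: 0.0939
grasp_force: 0.0
[-0.134  0.064  1.517 -0.     1.561 -0.137]
```

```bash
python3 -m handwheel '[0,41,0,0,0,41,0,0,0,41,0,0,0,41,0,0,0,41,0,0]' >/dev/null; python3 -m handwheel '[0,41,0,0,0,41,0,0,0,41,0,0,0,41,0,0,0,41,0,0]'|head -3;python3 -m handwheel '[0,41,0,0,0,41,0,0,0,41,0,0,0,0,0,0]' |head -3; python3 -c "
from h import *
print(env.state()['joint_positions'].round(3))"
```

```text
time: 2.77
tcp_pos: [0.8651, 0.0068, 0.3093]
tool_rot: [0.708, 0.706, -0.0, -0.0]
time: 3.1
tcp_pos: [0.9241, 0.0062, 0.2674]
tool_rot: [0.708, 0.706, 0.021, 0.021]
[-0.071  0.898  0.225  0.006  1.959 -0.065]
```

```bash
python3 -m handwheel '[0,41,0,0,0,41,0,0,0,41,0,0,0,41,0,0,0,41,0,0]' |head -3; python3 -m handwheel '[0,0,-41,0,0,0,-41,0,0,0,-41,0,0,0,-41,0,0,0,-41,0]' |head -3;python3 -c "
from h import *
print(env.state()['joint_positions'].round(3))"
```

```text
time: 3.52
tcp_pos: [1.0043, 0.0056, 0.2335]
tool_rot: [0.704, 0.703, 0.074, 0.073]
time: 3.93
tcp_pos: [0.9145, 0.0052, 0.4065]
tool_rot: [0.702, 0.7, 0.091, 0.09]
[-0.08   0.752  0.22   0.023  1.912 -0.067]
```

```bash
python3 -m handwheel '[0,41,0,0,0,41,0,0,0,41,0,0,0,41,0,0,0,41,0,0]' |head -3; python3 -m handwheel '[0,41,0,0,0,41,0,0]' |head -3;python3 -c "
from h import *
print(env.state()['joint_positions'].round(3))"
```

```text
time: 4.35
tcp_pos: [0.9979, 0.0045, 0.3828]
tool_rot: [0.694, 0.692, 0.141, 0.139]
time: 4.52
tcp_pos: [1.0261, 0.0043, 0.3824]
tool_rot: [0.689, 0.688, 0.162, 0.16]
[-0.077  0.814  0.221  0.037  1.65  -0.064]
```

```bash
python3 -m handwheel '[0,41,0,0,0,41,0,0]' |head -3
cat >> h.py <<'E'
from scipy.spatial.transform import Rotation as Rt
def go(target,txt=''):
    s=env.state(); R=Rt.from_quat(s['tool_rot']).as_matrix(); p=s['tcp_pos']
    d=R.T@(np.array(target)-p)*1000
    print(txt,'shift',d.round(1),'norm',round(np.linalg.norm(d)),'rows',round(np.linalg.norm(d)/41,1),'tilt z',R[:,2].round(3),'y',R[:,1].round(3),'tcp',p.round(4),'q',s['joint_positions'].round(2),'t',s['time'])
E
python3 - <<'E'
from h import *
go([0.33,-0.333,0.22])
E
```

```text
time: 4.68
tcp_pos: [1.0515, 0.0041, 0.387]
tool_rot: [0.684, 0.683, 0.183, 0.18]
 shift [-338.6 -708.3 -213.8] norm 814 rows 19.8 tilt z [ 0.496  0.003 -0.868] y [ 0.868 -0.003  0.496] tcp [1.0515 0.0041 0.387 ] q [-0.08  0.82  0.22  0.04  1.58 -0.06] t 4.6833
```

```bash
R='x'; python3 -m handwheel '[-10,-39,-5,0,-17,-35.4,-10.7,0,-17,-35.4,-10.7,0,-17,-35.4,-10.7,0,-17,-35.4,-10.7,0]' |head -3;  python3 -m handwheel '[-17,-35.4,-10.7,0,-17,-35.4,-10.7,0,-17,-35.4,-10.7,0,-17,-35.4,-10.7,0,-17,-35.4,-10.7,0]' |head -3; python3 -m handwheel '[-17,-35.4,-10.7,0,-17,-35.4,-10.7,0,-17,-35.4,-10.7,0,-17,-35.4,-10.7,0,-17,-35.4,-10.7,0]' |head -3;python3 -m handwheel '[-17,-35.4,-10.7,0,-17,-35.4,-10.7,0,-17,-35.4,-10.7,0,-17,-35.4,-10.7,0,0,0,0,0]' |head -3
python3 - <<'E'
from h import *
go([0.33,-0.333,0.22])
w=snap('wrist'); 
import pickle; pickle.dump(w,open('w.pkl','wb'));cv2.imwrite('pics/w.png',w['image'][:,:,::-1])
E
```

```text
time: 5.1
tcp_pos: [0.8899, -0.0684, 0.3473]
tool_rot: [0.684, 0.683, 0.182, 0.18]
time: 5.52
tcp_pos: [0.71, -0.1535, 0.3062]
tool_rot: [0.684, 0.683, 0.182, 0.181]
time: 5.93
tcp_pos: [0.5304, -0.2382, 0.2647]
tool_rot: [0.683, 0.683, 0.182, 0.181]
time: 6.35
tcp_pos: [0.3823, -0.3102, 0.2296]
tool_rot: [0.687, 0.68, 0.18, 0.18]
 shift [-23.3 -50.1 -17.3] norm 58 rows 1.4 tilt z [ 0.492 -0.003 -0.871] y [ 0.87  -0.009  0.492] tcp [ 0.3823 -0.3102  0.2296] q [-1.21 -0.03  1.94  0.54  1.1  -1.42] t 6.35
```

View pics/w.png

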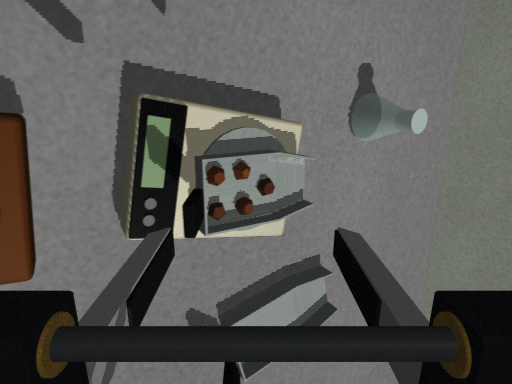

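The wrist image shows the scoop at about (255,190), with the handle's black sleeve at (194,213), the nose towards the right and five chips in it. I'll zoom in to get its corners.

Run:
```python
from h import *
import pickle
w=pickle.load(open('w.pkl','rb'))
cv2.imwrite('pics/w2.png',cv2.resize(w['image'][110:250,170:330],(800,700),interpolation=cv2.INTER_CUBIC)[:600,:,::-1]*1)
print(np.array(w['cam_to_world']).round(3))
```

```text
[[ 0.871  0.148 -0.469  0.295]
 [-0.009  0.958  0.286 -0.228]
 [ 0.492 -0.245  0.835  0.386]
 [ 0.     0.     0.     1.   ]]
```

View pics/w2.png

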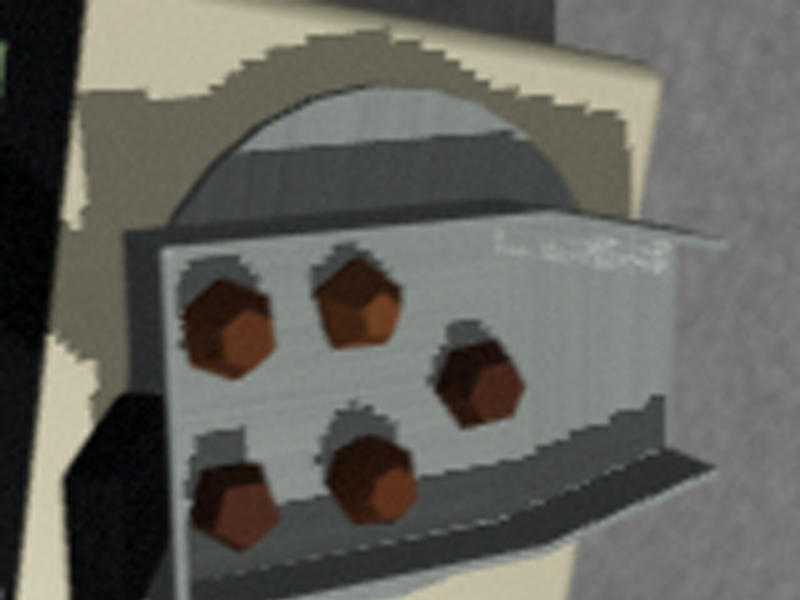

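Run:
```python
from h import *
import pickle
w=pickle.load(open('w.pkl','rb'));t=pickle.load(open('t.pkl','rb'))
f=lambda X,Y,z:at(w,(X+.5)/5-.5+170,(Y+.5)/5-.5+110,z)
P={k:f(*v,.087) for k,v in dict(nL=(727,243),nR=(715,467),bL=(540,210),bR=(545,547),kL=(163,247),kR=(187,605)).items()}
for k in P: print(k,P[k].round(4))
mod=dict(nL=(75,29),nR=(75,-29),bL=(25,40),bR=(25,-40),kL=(-65,40),kR=(-65,-40))
A=np.array([mod[k] for k in P])/1000.;B=np.array([P[k][:2] for k in P])
ca,cb=A.mean(0),B.mean(0);H=(A-ca).T@(B-cb);th=np.arctan2(H[0,1]-H[1,0],H[0,0]+H[1,1])
R=np.array([[np.cos(th),-np.sin(th)],[np.sin(th),np.cos(th)]])
o=cb-R@ca;print('yaw deg',np.degrees(th),'origin',o,'res mm',((A@R.T+o-B)*1000).round(1).tolist())
g=o+R@[-.087,0];G=np.array([*g,.065+.054]);print('grip',G)
ax=np.array([.5*np.cos(th),.5*np.sin(th),-.866])
for h in (.1,.0): go(G+ax*.019-ax*h,h)
# handle mask check in top & wrist
print('proj grip wrist',proj(w,G),'top',proj(t,G)/.64)
# pan circle
for X,Y in [(380,87),(175,222),(572,200)]: print('pan pt',f(X,Y,.065).round(4))
for X,Y in [(660,72)]: print('bal corner',f(X,Y,.05).round(4))
```

```text
nL [ 0.5453 -0.3     0.087 ]
nR [ 0.5447 -0.3549  0.087 ]
bL [ 0.4929 -0.2875  0.087 ]
bR [ 0.4954 -0.366   0.087 ]
kL [ 0.4063 -0.287   0.087 ]
kR [ 0.4074 -0.3614  0.087 ]
yaw deg -0.7418604431771312 origin [ 0.47034261 -0.32598702] res mm [[0.4, 2.0], [0.3, -1.0], [3.0, 1.2], [-0.6, -0.3], [-0.5, 1.8], [-2.6, -3.7]]
grip [ 0.3833499  -0.32486058  0.119     ]
0.1 shift [-15.9 -57.3  15.3] norm 61 rows 1.5 tilt z [ 0.495 -0.002 -0.869] y [ 0.869 -0.009  0.495] tcp [ 0.3852 -0.3089  0.2308] q [-1.21 -0.03  1.94  0.54  1.1  -1.42] t 6.4
0.0 shift [-16.3 -56.6 115.3] norm 130 rows 3.2 tilt z [ 0.495 -0.002 -0.869] y [ 0.869 -0.009  0.495] tcp [ 0.3852 -0.3089  0.2308] q [-1.21 -0.03  1.94  0.54  1.1  -1.42] t 6.4
proj grip wrist [193.03989556 209.89919915] top [508.87553242 317.32976295]
pan pt [ 0.4658 -0.2616  0.065 ]
pan pt [ 0.4175 -0.2864  0.065 ]
pan pt [ 0.5165 -0.2904  0.065 ]
bal corner [ 0.5526 -0.2637  0.05  ]
```

```bash
python3 -m handwheel '[-8,-28.5,7.5,0,-8,-28.5,7.5,0,0,0,0,0]' 0.45 |head -3
python3 - <<'E'
from h import *
G=np.array([.38335,-.32486,.119]);ax=np.array([.5,0,-.866])
go(G+ax*.019)
E
```

```text
time: 6.65
tcp_pos: [0.3444, -0.3213, 0.1869]
tool_rot: [0.685, 0.683, 0.182, 0.178]
 shift [-4.1  0.6 97.2] norm 97 rows 2.4 tilt z [ 0.493  0.006 -0.87 ] y [ 0.87  -0.004  0.493] tcp [ 0.3444 -0.3213  0.1869] q [-1.33 -0.    2.03  0.58  1.06 -1.6 ] t 6.65
```

```bash
python3 -m handwheel '[-2,0,32,0,-2,0,32,0,0,0.6,23,0,0,0,10,0,0,0,0,0]' |head -4
python3 - <<'E'
from h import *
G=np.array([.38335,-.32486,.119]);ax=np.array([.5,0,-.866])
go(G+ax*.019)
snap('wrist','g.png')
E
```

```text
time: 7.07
tcp_pos: [0.3972, -0.3239, 0.1045]
tool_rot: [0.683, 0.684, 0.184, 0.179]
contact_force: [0.2, -0.8, -0.3]
 shift [-1.  -4.7 -0.4] norm 5 rows 0.1 tilt z [ 0.495  0.008 -0.869] y [0.869 0.    0.495] tcp [ 0.3972 -0.3239  0.1045] q [-1.19  0.15  2.12  0.7   0.81 -1.67] t 7.0667
```

View pics/g.png

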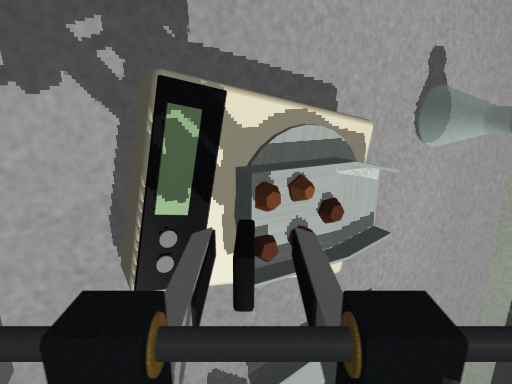

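The wrist view shows the sleeve at (243,265) between the fingers, which are at 205 and 305. I'll shift about 4.5 mm towards -y and close.

```bash
python3 -m handwheel '[-1,-4.5,0,0,0,0,0,0]'|sed -n 2p; python3 -m handwheel '[0,0,0,0,0,0,0,0,0,0,0,0,0,0,0,0,0,0,0,0]' 0
```

```text
tcp_pos: [0.3914, -0.3276, 0.104]
time: 7.7
tcp_pos: [0.3909, -0.3274, 0.1031]
tool_rot: [0.684, 0.683, 0.182, 0.18]
contact_force: [2.0, -0.2, 4.1]
finger_gap: 0.0123
grasp_force: 1.5
```

```bash
python3 -m handwheel '[0,0,0,0,0,0,0,0,0,0,0,0]' 0; python3 -m handwheel '[0,0,0,0,1,0,0,0]'|tail -4
```

```text
time: 7.95
tcp_pos: [0.3917, -0.3277, 0.1038]
tool_rot: [0.684, 0.683, 0.183, 0.181]
contact_force: [1.9, 0.3, 5.0]
finger_gap: 0.0097
grasp_force: 30.0
tool_rot: [0.684, 0.683, 0.182, 0.181]
contact_force: [1.0, -2.4, 5.2]
finger_gap: 0.0099
grasp_force: 30.0
```

```bash
python3 -m handwheel '[0,2,-3.5,0,0,5,-8.7,0,0,10,-17.4,0,0,10,-17.4,0,0,15,-26,0]'
python3 - <<'E'
from h import *
import pickle
# relation at grasp
R0=Rt.from_quat([.684,.683,.1825,.181]).as_matrix();p0=np.array([.3917,-.3277,.1037])
th=np.radians(-.74);S=Rt.from_euler('z',th).as_matrix();o=np.array([.4703,-.3260,.065])
RS=R0.T@S;oS=R0.T@(o-p0)
pickle.dump((RS,oS),open('rel.pkl','wb'))
B=np.array([.592,-.026,.154])
s=env.state();R=Rt.from_quat(s['tool_rot']).as_matrix()
for sy in (15,-15):
    piv=oS+RS@(np.array([75,sy,2.5])/1000)
    print('pivot in tool mm',(piv*1e3).round(1))
    for ph in np.radians([0,50,70,90,110,130,150,160]):
        Q=R@Rt.from_euler('z',ph).as_matrix(); W=Q@RS
        print(sy,round(np.degrees(ph)),'scoop x',W[:,0].round(2),'y',W[:,1].round(2),'z',W[:,2].round(2),'tcp for pivot@B+26',(B+[0,0,.026]-Q@piv).round(3),'low corner dz',[round((W@np.array([0,(c-sy)/1e3,0]))[2]*1e3) for c in(29,-29)])
piv=oS+RS@(np.array([75,-15,2.5])/1000)
E
```

```text
time: 8.53
tcp_pos: [0.3888, -0.3239, 0.1842]
tool_rot: [0.684, 0.684, 0.182, 0.176]
contact_force: [1.2, -0.2, -2.6]
finger_gap: 0.0097
grasp_force: 30.0
pivot in tool mm [ 15.8 115.5 107.8]
15 0 scoop x [ 1.   -0.01 -0.01] y [0.01 1.   0.01] z [ 0.01 -0.01  1.  ] tcp for pivot@B+26 [ 0.439 -0.042  0.217] low corner dz [0, 0]
15 50 scoop x [ 0.72 -0.67 -0.17] y [0.68 0.63 0.38] z [-0.14 -0.39  0.91] tcp for pivot@B+26 [0.464 0.052 0.232] low corner dz [5, -17]
15 70 scoop x [ 0.49 -0.82 -0.3 ] y [0.83 0.33 0.46] z [-0.27 -0.47  0.84] tcp for pivot@B+26 [0.492 0.076 0.248] low corner dz [6, -20]
15 90 scoop x [ 0.23 -0.86 -0.45] y [ 0.88 -0.01  0.48] z [-0.42 -0.5   0.75] tcp for pivot@B+26 [0.525 0.089 0.267] low corner dz [7, -21]
15 110 scoop x [-0.02 -0.81 -0.59] y [ 0.82 -0.35  0.45] z [-0.57 -0.47  0.67] tcp for pivot@B+26 [0.56  0.087 0.287] low corner dz [6, -20]
15 130 scoop x [-0.25 -0.65 -0.72] y [ 0.67 -0.65  0.36] z [-0.7  -0.39  0.6 ] tcp for pivot@B+26 [0.593 0.072 0.305] low corner dz [5, -16]
15 150 scoop x [-0.42 -0.42 -0.81] y [ 0.44 -0.87  0.23] z [-0.8  -0.26  0.
[... 667 characters left out ...]
op x [ 0.23 -0.86 -0.45] y [ 0.88 -0.01  0.48] z [-0.42 -0.5   0.75] tcp for pivot@B+26 [0.551 0.088 0.282] low corner dz [21, -7]
-15 110 scoop x [-0.02 -0.81 -0.59] y [ 0.82 -0.35  0.45] z [-0.57 -0.47  0.67] tcp for pivot@B+26 [0.585 0.076 0.301] low corner dz [20, -6]
-15 130 scoop x [-0.25 -0.65 -0.72] y [ 0.67 -0.65  0.36] z [-0.7  -0.39  0.6 ] tcp for pivot@B+26 [0.613 0.052 0.316] low corner dz [16, -5]
-15 150 scoop x [-0.42 -0.42 -0.81] y [ 0.44 -0.87  0.23] z [-0.8  -0.26  0.55] tcp for pivot@B+26 [0.632 0.018 0.326] low corner dz [10, -3]
-15 160 scoop x [-0.47 -0.28 -0.84] y [ 0.3  -0.94  0.15] z [-0.83 -0.18  0.53] tcp for pivot@B+26 [ 0.638 -0.001  0.329] low corner dz [7, -2]
```

```bash
python3 -m handwheel '[8,9,-16,0,18,10,-17,0,28,5,2.5,0,36,4,2.5,0,36,4,2.5,0]'|sed -n '2,4p'; python3 -m handwheel '[36,4,2.5,0,36,4,2.5,0,36,4,2.5,0,36,4,2.5,0,28,4,2.5,0]'|sed -n '2,4p';python3 -m handwheel '[18,4,2.5,0,7,4,2.5,0,0,0,0,0,0,0,0,0]'
python3 - <<'E'
from h import *
import pickle
RS,oS=pickle.load(open('rel.pkl','rb'))
s=env.state();R=Rt.from_quat(s['tool_rot']).as_matrix()
piv=oS+RS@(np.array([75,-15,2.5])/1000)
go(np.array([.592,-.014,.170])-R@piv)
w=snap('wrist','p.png')
W=R@RS;print('scoop axes',W.round(3).tolist())
print('beaker rim px',[proj(w,[.592+.0465*c,-.026+.0465*d,.154]).round().tolist() for c,d in((1,0),(-1,0),(0,1),(0,-1))])
E
```

```text
tcp_pos: [0.4044, -0.1993, 0.2238]
tool_rot: [0.684, 0.684, 0.181, 0.178]
contact_force: [1.2, 0.7, -3.2]
tcp_pos: [0.4266, -0.026, 0.2228]
tool_rot: [0.683, 0.685, 0.181, 0.178]
contact_force: [-0.3, 0.1, -3.1]
time: 9.7
tcp_pos: [0.4375, -0.0029, 0.2229]
tool_rot: [0.683, 0.685, 0.181, 0.179]
contact_force: [-0.8, -0.3, -2.6]
finger_gap: 0.0095
grasp_force: 30.0
 shift [ 2.4 -6.7 14.4] norm 16 rows 0.4 tilt z [ 0.492  0.004 -0.871] y [0.871 0.003 0.492] tcp [ 0.4375 -0.0029  0.2229] q [-0.3  -0.24  2.12  0.22  0.78 -0.42] t 9.7
scoop axes [[1.0, 0.008, 0.006], [-0.008, 1.0, 0.001], [-0.006, -0.001, 1.0]]
beaker rim px [[386.0, 199.0], [318.0, 213.0], [359.0, 160.0], [350.0, 248.0]]
```

View pics/p.png

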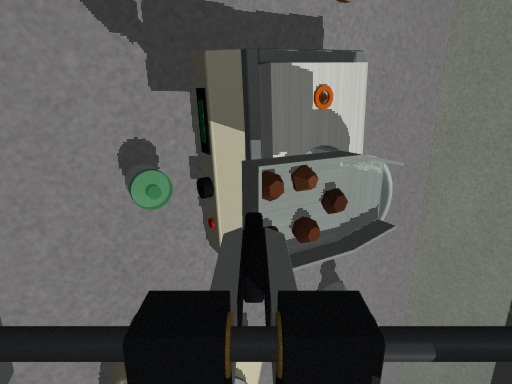

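The wrist view shows the scoop level with its chips, over the beaker. The beaker's far rim is at about (393,195) and the collar's centre at (323,97). I'll refine the block's pose from these.

Run:
```python
from h import *
import pickle
w=snap('wrist');t=pickle.load(open('t.pkl','rb'))
im=w['image'].astype(int);hsv=cv2.cvtColor(w['image'],cv2.COLOR_RGB2HSV)
m=(hsv[:,:,0]>5)&(hsv[:,:,0]<18)&(hsv[:,:,1]>200)&(hsv[:,:,2]>150); m[:60]=0;m[130:]=0
ys,xs=np.nonzero(m);u,v=(xs.min()+xs.max())/2,(ys.min()+ys.max())/2;print(u,v,len(xs),'collar',at(w,u,v,.092),at(w,u,v,.096))
h=cv2.cvtColor(t['image'],cv2.COLOR_RGB2HSV);m=(h[:,:,0]>3)&(h[:,:,0]<18)&(h[:,:,1]>150)&(h[:,:,2]>120);m[:130]=0;m[160:]=0;m[:,:200]=0;m[:,225:]=0
ys,xs=np.nonzero(m);print('top collar',at(t,xs.mean(),ys.mean(),.092),len(xs))
for p in [(367,62),(362,155)]: print('edge',at(w,*p,.092))
print('beaker far',at(w,393,195,.154))
```

```text
323.0 96.0 195 collar [0.59740084 0.07840965 0.092     ] [0.59394343 0.07840056 0.096     ]
top collar [0.59305095 0.07907025 0.092     ] 14
edge [0.6590591  0.11547665 0.092     ]
edge [0.66502487 0.00890139 0.092     ]
beaker far [ 0.64987373 -0.02417203  0.154     ]
```

```bash
cat > pv.py <<'E'
from h import *
import pickle
RS,oS=pickle.load(open('rel.pkl','rb'))
piv=oS+RS@(np.array([75,-15,2.5])/1000)
s=env.state();R=Rt.from_quat(s['tool_rot']).as_matrix();W=R@RS
P=s['tcp_pos']+R@piv
print('pivot',P.round(4),'fix',(R.T@(np.array([.600,-.012,.170])-P)*1e3).round(1),'scoop x',W[:,0].round(2),'z',W[:,2].round(2),'q',s['joint_positions'].round(2),'F',s['contact_force'].round(1),s['time'])
E
python3 -m handwheel '[2,0,9,0,2.4,0.3,9.3,0,0,0,0,0]'>/dev/null; python3 pv.py; python3 -m handwheel '[5.7,0.8,0,0.05,11.4,2,0,0.1,11.4,2,0,0.1,11.4,2,0,0.1,11.4,2,0,0.1]'>/dev/null; python3 pv.py
```

```text
pivot [ 0.6005 -0.0141  0.1698] fix [ 2.1 -0.3 -0.5] scoop x [ 1.   -0.01 -0.01] z [ 0.01 -0.    1.  ] q [-0.28 -0.2   2.14  0.21  0.72 -0.4 ] F [-0.2  1.  -3.3] 10.05
pivot [ 0.6006 -0.0147  0.1718] fix [ 1.8 -2.5  1.3] scoop x [ 0.92 -0.39 -0.05] z [-0.04 -0.22  0.98] q [-0.08 -0.18  2.09  0.06  0.71  0.34] F [ 0.1  0.  -3.4] 10.4667
```

```bash
python3 -m handwheel '[13.7,2.5,0,0.12,13.7,2.5,0,0.12,13.7,2.5,0,0.12,13.7,2.5,0,0.12,13.7,2.5,0,0.12]'>/dev/null; python3 pv.py; python3 -m handwheel '[13.7,2.5,0,0.12,13.7,2.5,0,0.12,13.7,2.5,0,0.12,13.7,2.5,0,0.12,13.7,2.5,0,0.12]'>/dev/null; python3 pv.py
```

```text
pivot [ 0.6007 -0.014   0.1718] fix [-0.3 -2.5  1.3] scoop x [ 0.61 -0.76 -0.23] z [-0.21 -0.43  0.88] q [ 0.07 -0.1   1.97 -0.05  0.76  1.16] F [-0.1  0.4 -2.4] 10.8833
pivot [ 0.6012 -0.0138  0.1721] fix [-2.2 -1.6  1.2] scoop x [ 0.17 -0.86 -0.48] z [-0.46 -0.5   0.73] q [ 0.08 -0.03  1.81 -0.05  0.84  1.76] F [ 0.1 -0.3 -2.2] 11.3
```

```bash
python3 -m handwheel '[13.7,2.5,0,0.12,13.7,2.5,0,0.12,13.7,2.5,0,0.12,13.7,2.5,0,0.12,13.7,2.5,0,0.12]'>/dev/null; python3 pv.py; python3 -m handwheel '[13.7,2.5,0,0.12,11.4,2,0,0.1,11.4,2,0,0.1,0,0,0,0,0,0,0,0]'>/dev/null; python3 pv.py; python3 -c "
from h import *
a=snap('scene');t=snap('top')
b=cv2.resize(a['image'][150:280,220:400],(720,520),interpolation=cv2.INTER_CUBIC);cv2.imwrite('pics/q.png',b[:,:,::-1])
i=t['image'];h=cv2.cvtColor(i,cv2.COLOR_RGB2HSV)"
```

```text
pivot [ 0.6017 -0.0139  0.1724] fix [-3.3  0.3  1.3] scoop x [-0.24 -0.66 -0.71] z [-0.7  -0.39  0.6 ] q [-0.01  0.03  1.68  0.01  0.91  2.24] F [ 0.3  0.5 -2. ] 11.7167
pivot [ 0.6017 -0.0144  0.1725] fix [-3.5  1.   1.3] scoop x [-0.39 -0.46 -0.8 ] z [-0.79 -0.27  0.55] q [-0.08  0.05  1.64  0.05  0.94  2.47] F [-1.1  0.4 -1.9] 12.1333
```

View pics/q.png

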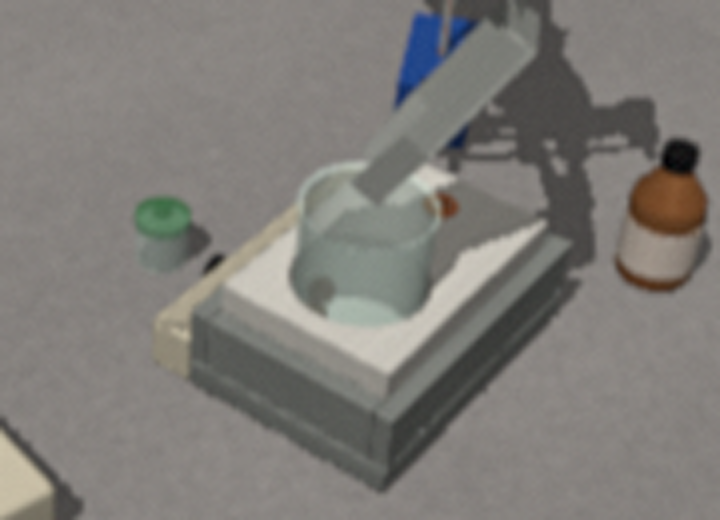

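The scene crop shows the scoop's nose over the beaker mouth and no spilled chips on the block. I'll check the scoop interior in the wrist view by colour.

Run:
```python
from h import *
for src in ('p','w'):
    if src=='p': i=cv2.imread('pics/p.png')[:,:,::-1]
    else: i=snap('wrist')['image'];cv2.imwrite('pics/q2.png',i[:,:,::-1])
    h=cv2.cvtColor(np.ascontiguousarray(i),cv2.COLOR_RGB2HSV)
    m=((h[:,:,0]<14)&(h[:,:,1]>110)&(h[:,:,2]>25)).astype(np.uint8)
    n,l,st,c=cv2.connectedComponentsWithStats(m)
    print(src,[(c[k].round().tolist(),int(st[k,4])) for k in range(1,n) if st[k,4]>20])
```

```text
p [([323.0, 97.0], 352), ([304.0, 179.0], 474), ([271.0, 186.0], 517), ([335.0, 202.0], 395), ([306.0, 230.0], 526), ([211.0, 222.0], 59)]
w [([401.0, 176.0], 106), ([416.0, 194.0], 447), ([398.0, 200.0], 88), ([504.0, 227.0], 21), ([339.0, 270.0], 327)]
```

View pics/q2.png

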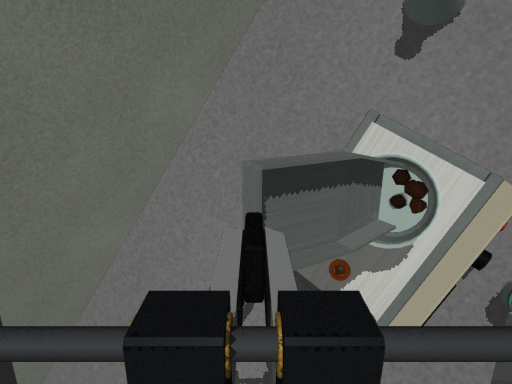

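```bash
python3 -m handwheel '[-7,-0.4,-5,-0.06,-14.5,-0.9,-5,-0.125,-14.5,-0.9,-5,-0.125,-14.5,-0.9,-5,-0.125,-14.5,-0.9,-5,-0.125]'>/dev/null;python3 pv.py; python3 -m handwheel '[-14.5,-0.9,-5,-0.125,-14.5,-0.9,-5,-0.125,-14.5,-0.9,-5,-0.125,-14.5,-0.9,0,-0.125,-14.5,-0.9,0,-0.125]'>/dev/null;  python3 -m handwheel '[-14.5,-0.9,0,-0.125,-14.5,-0.9,0,-0.125,-14.5,-0.9,0,-0.125,-14.5,-0.9,0,-0.125,-14.5,-0.9,0,-0.125]'>/dev/null; python3 -m handwheel '[-14.5,-0.9,0,-0.125,-14.5,-0.9,0,-0.125,-14.5,-0.9,0,-0.125,-14.5,-0.9,0,-0.125,-14.5,-0.9,0,-0.125]'>/dev/null; python3 pv.py
cat > bk.py <<'E'
from h import *
import pickle,sys
RS,oS=pickle.load(open('rel.pkl','rb'))
s=env.state();R=Rt.from_quat(s['tool_rot']).as_matrix();W=R@RS
tgt=np.array([.4703,-.3260,.065])
print('scoop origin',(s['tcp_pos']+R@oS).round(4),'x',W[:,0].round(3),'z',W[:,2].round(3),'F',s['contact_force'].round(1))
for h in map(float,sys.argv[1:]): go(tgt+[0,0,h]-R@oS,h)
E
python3 bk.py 0.12 0
```

```text
pivot [ 0.589  -0.0118  0.1942] fix [-2.1  1.3 26.5] scoop x [-0.08 -0.78 -0.62] z [-0.61 -0.46  0.65] q [ 0.04 -0.02  1.71 -0.02  0.94  2.05] F [-0.9  0.3 -2.8] 12.7
pivot [ 0.5802 -0.0113  0.2063] fix [-1.  -0.6 41.3] scoop x [ 0.99 -0.15 -0.01] z [-0.   -0.08  1.  ] q [-0.21 -0.27  2.08  0.15  0.83 -0.13] F [-0.4 -1.  -2.4] 13.95
scoop origin [0.5083 0.0148 0.2057] x [ 0.989 -0.149 -0.009] z [-0.003 -0.08   0.997] F [-0.4 -1.  -2.4]
0.12 shift [-343.4   11.7   -2.1] norm 344 rows 8.4 tilt z [ 0.494  0.004 -0.869] y [ 0.858 -0.16   0.488] tcp [0.4301 0.0207 0.2448] q [-0.21 -0.27  2.08  0.15  0.83 -0.13] t 13.95
0.0 shift [-353.2  -46.8  102.2] norm 371 rows 9.0 tilt z [ 0.494  0.004 -0.869] y [ 0.858 -0.16   0.488] tcp [0.4301 0.0207 0.2448] q [-0.21 -0.27  2.08  0.15  0.83 -0.13] t 13.95
```

```bash
python3 -m handwheel '[-7,-0.4,0,-0.08,0,0,0,0,0,0,0,0]'>/dev/null; python3 bk.py 0.12
```

```text
scoop origin [0.5084 0.0109 0.2057] x [ 0.996 -0.09  -0.004] z [ 0.    -0.045  0.999] F [ 0.6 -0.2 -1.8]
0.12 shift [-339.5  -12.5   -1.7] norm 340 rows 8.3 tilt z [ 0.495  0.003 -0.869] y [ 0.865 -0.091  0.493] tcp [0.4299 0.0135 0.2446] q [-0.24 -0.27  2.08  0.17  0.83 -0.24] t 14.2
```

```bash
python3 -m handwheel '[-15,0,0,-0.09,-36,-1,0,0,-36,-1,0,0,-36,-1,0,0,-36,-1,0,0]'>/dev/null;python3 -m handwheel '[-36,-1,0,0,-36,-1,0,0,-36,-1,0,0,-36,-1,0,0,-20,-1,0,0]'>/dev/null;python3 -m handwheel '[0,0,0,0,0,0,0,0]'>/dev/null; python3 bk.py 0.06 0.005
```

```text
scoop origin [ 0.5008 -0.3075  0.1993] x [ 1.    -0.011 -0.003] z [ 0.003 -0.001  1.   ] F [ 0.3  1.2 -1.2]
0.06 shift [-18.7 -63.2  49.5] norm 82 rows 2.0 tilt z [ 0.494  0.004 -0.87 ] y [ 0.87  -0.     0.494] tcp [ 0.4223 -0.3095  0.2383] q [-1.12 -0.    1.89  0.53  1.08 -1.33] t 15.2
0.005 shift [-18.8 -90.4  97.3] norm 134 rows 3.3 tilt z [ 0.494  0.004 -0.87 ] y [ 0.87  -0.     0.494] tcp [ 0.4223 -0.3095  0.2383] q [-1.12 -0.    1.89  0.53  1.08 -1.33] t 15.2
```

```bash
python3 -m handwheel '[-6,-20,16,0,-6,-20,16,0,-7,-22,17,0,0,0,0,0,0,0,0,0]'>/dev/null; python3 bk.py 0.03 0.015 0.004
```

```text
scoop origin [ 0.4711 -0.3235  0.126 ] x [ 1.    -0.009 -0.003] z [ 0.003 -0.003  1.   ] F [-0.2 -0.  -1.4]
0.03 shift [ -2.6 -16.1  26.6] norm 31 rows 0.8 tilt z [ 0.494  0.006 -0.869] y [ 0.869 -0.     0.494] tcp [ 0.3926 -0.3256  0.165 ] q [-1.21  0.07  2.02  0.6   0.95 -1.54] t 15.6167
0.015 shift [ -2.7 -23.5  39.6] norm 46 rows 1.1 tilt z [ 0.494  0.006 -0.869] y [ 0.869 -0.     0.494] tcp [ 0.3926 -0.3256  0.165 ] q [-1.21  0.07  2.02  0.6   0.95 -1.54] t 15.6167
0.004 shift [ -2.8 -28.9  49.2] norm 57 rows 1.4 tilt z [ 0.494  0.006 -0.869] y [ 0.869 -0.     0.494] tcp [ 0.3926 -0.3256  0.165 ] q [-1.21  0.07  2.02  0.6   0.95 -1.54] t 15.6167
```

```bash
python3 -m handwheel '[-1,-10,17,0,-1,-8,14,0,-0.7,-5,8.5,0,0,-3,5,0,0,0,0,0]'>/dev/null; python3 bk.py 0.0
```

```text
scoop origin [ 0.471  -0.3277  0.0752] x [ 1.    -0.009 -0.002] z [ 0.002 -0.     1.   ] F [-0.   0.3 -1.1]
0.0 shift [ 1.7 -5.6  8.5] norm 10 rows 0.3 tilt z [ 0.495  0.004 -0.869] y [0.869 0.002 0.495] tcp [ 0.3925 -0.3297  0.114 ] q [-1.21  0.14  2.1   0.68  0.84 -1.66] t 16.0333
```

Now I'll lower slowly, 1.5 mm per row, and watch the force.

```bash
python3 -m handwheel '[1.7,-1.5,2.6,0,0,-1,1.7,0,0,-1,1.7,0,0,-0.5,0.9,0]'>/dev/null; python3 bk.py 0.0;  python3 -m handwheel '[0,-0.5,0.9,0,0,-0.5,0.9,0,0,0,0,0]'>/dev/null; python3 bk.py 0.0
```

```text
scoop origin [ 0.4705 -0.327   0.0674] x [ 1.    -0.01  -0.002] z [0.002 0.001 1.   ] F [-0.3  0.4 -1.7]
0.0 shift [ 1.  -1.4  2. ] norm 3 rows 0.1 tilt z [ 0.495  0.002 -0.869] y [0.869 0.001 0.495] tcp [ 0.392  -0.3289  0.1062] q [-1.21  0.15  2.11  0.69  0.82 -1.68] t 16.3667
scoop origin [ 0.4706 -0.3272  0.0656] x [ 1.    -0.01  -0.001] z [0.001 0.001 1.   ] F [-2.5  0.9  2.5]
0.0 shift [ 1.2 -0.6  0.4] norm 1 rows 0.0 tilt z [ 0.496  0.002 -0.869] y [0.869 0.001 0.496] tcp [ 0.3921 -0.3291  0.1044] q [-1.21  0.15  2.12  0.7   0.81 -1.69] t 16.6167
```

```bash
python3 -m handwheel '[0,0,0,0,0,0,0,0,0,0,0,0,0,0,0,0]' 0.35|tail -3; python3 -m handwheel '[0,0,-10,0,0,0,-30,0,0,0,-40,0,0,0,-40,0,0,0,-10,0]'|sed -n '2,4p'
python3 - <<'E'
from h import *
w=snap('wrist','r.png'); i=w['image'];t=snap('top','t2.png')
go([0.9,0,0.3])
E
```

```text
contact_force: [-0.3, 0.2, -0.2]
finger_gap: 0.0317
grasp_force: 0.0
tcp_pos: [0.3268, -0.3317, 0.2217]
tool_rot: [0.682, 0.684, 0.179, 0.184]
contact_force: [0.5, -1.3, 0.3]
 shift [330.3 538.3 212.9] norm 666 rows 16.3 tilt z [ 0.496 -0.003 -0.868] y [0.868 0.003 0.496] tcp [ 0.3272 -0.331   0.2193] q [-1.38 -0.04  1.97  0.56  1.16 -1.6 ] t 17.4667
```

View pics/r.png

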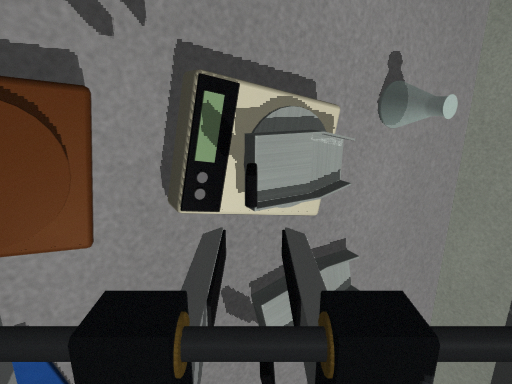

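The wrist view shows the scoop empty and flat on the pan at (295,165), with nothing spilled. Next I'll take the tilt back out of the tool, using the inner reach limit.

```bash
python3 -m handwheel '[35,5,-9,0,38,5,-9,0,38,5,-9,0,38,5,-9,0,38,5,-9,0]' 0.6 >/dev/null;python3 -m handwheel '[38,5,-9,0,38,5,-9,0,38,5,-9,0,38,0,0,0,38,0,0,0]'  >/dev/null;python3 -m handwheel '[30,0,0,0,0,0,0,0]' >/dev/null; python3 -c "
from h import *
go([.25,.07,.3])"
```

```text
shift [ 39.4 -60.5 -40.9] norm 83 rows 2.0 tilt z [ 0.48   0.014 -0.877] y [0.877 0.015 0.48 ] tcp [0.3235 0.032  0.2929] q [-0.33 -0.5   2.06  0.19  1.12 -0.39] t 18.4667
```

```bash
python3 -m handwheel '[39,0,0,0,0,-34,-18,0,0,-34,-18,0,0,-34,-18,0,0,0,0,0]' |sed -n 2,3p; python3 -c "
from h import *
go([.25,.07,.3])"; python3 -m handwheel '[0,-34,-18,0,0,-34,-18,0,0,-34,-18,0,0,0,0,0]' >/dev/null; python3 -c "
from h import *
go([.25,.07,.3])"
```

```text
tcp_pos: [0.2454, 0.0357, 0.2911]
tool_rot: [0.695, 0.678, 0.167, 0.17]
 shift [34.4  7.4 -6.1] norm 36 rows 0.9 tilt z [ 0.464 -0.01  -0.886] y [ 0.886 -0.021  0.464] tcp [0.2454 0.0357 0.2911] q [-0.61 -0.68  2.08  0.27  1.33 -0.6 ] t 18.8833
 shift [ 7.1 63.8 15.9] norm 66 rows 1.6 tilt z [ 0.431 -0.01  -0.902] y [ 0.903 -0.001  0.431] tcp [0.1855 0.0631 0.2869] q [-0.26 -0.74  2.08  0.1   1.37 -0.26] t 19.2167
```

Run:
```python
import numpy as np
from scipy.optimize import least_squares
D=np.array([(.064,1.517,1.561,.4656,.31),(.898,.225,1.959,.9241,.2674),(.752,.22,1.912,.9145,.4065),(.814,.221,1.65,1.0261,.3824),(.276,1.505,1.361,.5743,.2047),(-.74,2.08,1.37,.196,.2869)])
def f(q,L):
    l1,l2,l,h,x0,d=L;a,b,c=q[:,0],q[:,0]+q[:,1],q.sum(1)
    return x0+l1*np.sin(a)+l2*np.sin(b)+l*np.sin(c),h+l1*np.cos(a)+l2*np.cos(b)+l*np.cos(c)
def res(L):
    x,z=f(D[:,:3],L);return np.r_[np.hypot(x,L[5])-D[:,3],z-D[:,4]]
s=least_squares(res,[.4,.4,.3,.3,0,.07]);L=s.x;print(L.round(3),(s.fun*1e3).round(1))
# inner-limit for vertical tool vs z
for z in (.1,.2,.3,.4,.5,.6):
    best=[]
    for tilt in (0.,.26,.5):
        bx=9
        for j2 in np.linspace(-.75,1.5,226):
            for j3 in np.linspace(.22,2.7,249):
                pass
        j2,j3=np.meshgrid(np.linspace(-.75,1.5,451),np.linspace(.22,2.7,497));j2=j2.ravel();j3=j3.ravel();j5=np.pi-tilt-j2-j3
        ok=(j5>.11)&(j5<2.71);q=np.c_[j2,j3,j5][ok];x,zz=f(q,L);k=abs(zz-z)<.005
        if k.any(): i=np.argmin(np.where(k,x,9));best.append((tilt,x[i].round(3),q[i].round(2).tolist()))
    print(z,best)
```

```text
[ 0.691  0.455  0.444  0.076 -0.072  0.174] [-5.2 -3.3 -9.3  5.4 12.5 -0.3  6.8 -7.   1.2  1.8 -2.9  0.1]
0.1 [(0.0, np.float64(-0.09), [-0.75, 2.41, 1.48]), (0.26, np.float64(0.022), [-0.75, 2.45, 1.19]), (0.5, np.float64(0.114), [-0.75, 2.54, 0.86])]
0.2 [(0.0, np.float64(-0.093), [-0.75, 2.18, 1.72]), (0.26, np.float64(0.023), [-0.75, 2.21, 1.42]), (0.5, np.float64(0.124), [-0.75, 2.3, 1.1])]
0.3 [(0.0, np.float64(-0.12), [-0.75, 1.94, 1.95]), (0.26, np.float64(-0.0), [-0.75, 1.98, 1.65]), (0.5, np.float64(0.11), [-0.75, 2.07, 1.32])]
0.4 [(0.0, np.float64(-0.175), [-0.75, 1.7, 2.2]), (0.26, np.float64(-0.05), [-0.75, 1.74, 1.9]), (0.5, np.float64(0.072), [-0.75, 1.84, 1.56])]
0.5 [(0.0, np.float64(-0.273), [-0.75, 1.38, 2.51]), (0.26, np.float64(-0.141), [-0.75, 1.44, 2.2]), (0.5, np.float64(0.001), [-0.75, 1.56, 1.83])]
0.6 [(0.0, np.float64(-0.296), [-0.64, 1.08, 2.71]), (0.26, np.float64(-0.35), [-0.75, 0.92, 2.71]), (0.5, np.float64(-0.139), [-0.75, 1.18, 2.21])]
```

```bash
cat > kin.py <<'E'
import numpy as np
from scipy.optimize import least_squares
from scipy.spatial.transform import Rotation as Rt
D=[([-1.25602,.276522,1.505975,0,1.360715,-.121],[.24256,-.52078,.20471]),
([-.134,.064,1.517,0,1.561,-.137],[.4655,.0073,.31]),
([-.3,-.24,2.12,.22,.78,-.42],[.4375,-.0029,.2229]),
([-.24,-.27,2.08,.17,.83,-.24],[.4299,.0135,.2446]),
([-1.21,.07,2.02,.6,.95,-1.54],[.3926,-.3256,.165]),
([-1.21,.15,2.12,.7,.81,-1.69],[.3921,-.3291,.1044]),
([-.33,-.5,2.06,.19,1.12,-.39],[.3235,.032,.2929]),
([-.61,-.68,2.08,.27,1.33,-.6],[.2454,.0357,.2911]),
([-.08,.05,1.64,.05,.94,2.47],[.6365,.0217,.3275]),
([-.08,.82,.22,.04,1.58,-.06],[1.0515,.0041,.387]),
([-.26,-.74,2.08,.1,1.37,-.26],[.1855,.0631,.2869])]
D.pop(8)
Y=lambda a:Rt.from_euler('y',a).as_matrix();Z=lambda a:Rt.from_euler('z',a).as_matrix()
def fk(q,L):
    x0,d,h,l1,e,l2,l=L
    A=Y(q[1]+q[2]);T=A@Z(q[3])@Y(q[4])
    return Z(q[0])@(np.array([x0,d,h])+Y(q[1])@[0,0,l1]+A@[e,0,l2]+T@[0,0,l]), Z(q[0])@T@Z(q[5])
r=least_squares(lambda L:np.concatenate([fk(q,L)[0]-p for q,p in D]),[0,.07,.3,.43,0,.43,.3]);L=r.x
E
python3 - <<'E'
from kin import *
print(L.round(3),(r.fun.reshape(-1,3)*1e3).round(0).tolist())
print(fk(D[3][0],L)[1].round(2))
j2,j3=[a.ravel() for a in np.meshgrid(np.linspace(-.75,1.2,391),np.linspace(1.5,2.7,241))]
x0,d,h,l1,e,l2,l=L
for tilt in (.0,.2,.45):
    j5=np.pi-tilt-j2-j3
    b=j2+j3;x=x0+l1*np.sin(j2)+e*np.cos(b)+l2*np.sin(b)+l*np.sin(np.pi-tilt);z=h+l1*np.cos(j2)-e*np.sin(b)+l2*np.cos(b)-l*np.cos(tilt)
    for zz in (.05,.1,.15,.2,.25):
        k=np.nonzero((abs(z-zz)<.004)&(j5>.11)&(j5<2.71))[0]
        if len(k): i=k[np.argmin(x[k])];print(tilt,zz,'xmin',x[i].round(3),j2[i].round(2),j3[i].round(2),j5[i].round(2))
E
```

```text
[0.002 0.069 0.137 0.629 0.06  0.419 0.392] [[-0.0, 1.0, -0.0], [-1.0, -0.0, -1.0], [-2.0, 3.0, 0.0], [2.0, 2.0, 3.0], [-2.0, -5.0, -1.0], [1.0, 2.0, 0.0], [-2.0, 1.0, -3.0], [3.0, -1.0, 2.0], [-0.0, -3.0, 1.0], [-1.0, -1.0, -1.0]]
[[-0.86  0.07  0.5 ]
 [ 0.08  1.    0.01]
 [-0.5   0.05 -0.87]]
0.0 0.05 xmin -0.035 -0.75 2.57 1.33
0.0 0.1 xmin -0.019 -0.75 2.44 1.45
0.0 0.15 xmin -0.009 -0.75 2.32 1.57
0.0 0.2 xmin -0.004 -0.75 2.2 1.69
0.0 0.25 xmin -0.007 -0.75 2.07 1.82
0.2 0.05 xmin 0.039 -0.75 2.58 1.11
0.2 0.1 xmin 0.057 -0.75 2.46 1.23
0.2 0.15 xmin 0.068 -0.75 2.34 1.35
0.2 0.2 xmin 0.073 -0.75 2.22 1.47
0.2 0.25 xmin 0.072 -0.75 2.08 1.61
0.45 0.05 xmin 0.117 -0.75 2.66 0.78
0.45 0.1 xmin 0.14 -0.75 2.54 0.91
0.45 0.15 xmin 0.154 -0.75 2.42 1.03
0.45 0.2 xmin 0.163 -0.75 2.3 1.15
0.45 0.25 xmin 0.166 -0.75 2.16 1.28
```

```bash
cat > sim.py <<'E'
from kin import *
lo=np.array([-2.89,-.75,.22,-1.18,.11,-2.7]);hi=np.array([2.89,2.08,2.7,4.32,2.71,2.7])
# tool frame offset: find constant Rz between model and reported is absorbed in q6 offset
def row(q,sh,tr,w=.3):
    p,R=fk(q,L);pt=p+R@(np.array(sh)/1e3);Rtg=R@Z(tr)
    f=lambda x:np.r_[fk(x,L)[0]-pt,w*Rt.from_matrix(Rtg.T@fk(x,L)[1]).as_rotvec()]
    return least_squares(f,np.clip(q,lo+1e-4,hi-1e-4),bounds=(lo,hi)).x
E
python3 - <<'E'
from sim import *
from scipy.spatial.transform import Rotation as Rt
from station import env
s=env.state();q=s['joint_positions'];p,R=fk(q,L);print(p.round(3),s['tcp_pos'],(R.T@Rt.from_quat(s['tool_rot']).as_matrix()).round(2).tolist())
# stretch calibration
for w in(.1,.3,.6):
    q2=np.array([-.077,.8,.221,.037,1.72,-.064])
    z0=fk(q2,L)[1][:,2];p0=fk(q2,L)[0]
    for i in range(2): 
        R=fk(q2,L)[1]; q2=row(q2,R.T@(fk(q2,L)[1]@np.array([0,0,0])+1e3*.041*np.array([.87,0,.5])),0,w)
    print(w,'stretch',(fk(q2,L)[0]-p0).round(3),np.degrees(np.arccos(-fk(q2,L)[1][2,2])-np.arccos(-z0[2])).round(2))
# move to az +-80 with current orientation, then twist to limits
R0=fk(q,L)[1]
for P in ([.2,.45,.35],[.15,.6,.4],[.2,-.5,.35],[.45,.2,.35]):
  for sg in (1,-1):
    f=lambda x:np.r_[fk(x,L)[0]-P,.3*Rt.from_matrix(R0.T@fk(x,L)[1]).as_rotvec()]
    qq=least_squares(f,np.clip(q+[np.arctan2(P[1],P[0])-.06,.5,0,0,0,0],lo+.01,hi-.01),bounds=(lo,hi));a=qq.x
    q0=a.copy();n=0
    while n<70 and abs(a[5]-sg*2.7)>.005: a=row(a,[0,0,0],sg*.125);n+=1
    z1=fk(a,L)[1][:,2];
    for i in range(8): a=row(a,[0,0,0],sg*.125)
    print(P,sg,'cost',qq.cost.round(5),'rows',n,q0.round(2),z1.round(2),'->',fk(a,L)[1][:,2].round(2),fk(a,L)[0].round(3),a.round(2))
E
```

```text
[0.186 0.063 0.286] [0.18552817 0.0630905  0.28688138] [[-0.0, -1.0, 0.0], [1.0, -0.0, 0.0], [-0.0, -0.0, 1.0]]
0.1 stretch [ 0.067 -0.     0.038] 11.32
0.3 stretch [ 0.047 -0.     0.023] 7.57
0.6 stretch [ 0.024 -0.     0.007] 3.56
[0.2, 0.45, 0.35] 1 cost 0.0 rows 11 [ 1.35  0.05  1.53 -0.44  1.48  1.37] [ 0.41 -0.01 -0.91] -> [ 0.09  0.21 -0.97] [0.272 0.407 0.364] [ 0.77 -0.04  1.52  0.09  1.45  2.7 ]
[0.2, 0.45, 0.35] -1 cost 0.0 rows 33 [ 1.35  0.05  1.53 -0.44  1.48  1.37] [ 0.45 -0.01 -0.89] -> [ 0.76  0.04 -0.65] [0.138 0.444 0.291] [ 1.78  0.14  1.82 -0.86  1.43 -2.7 ]
[0.15, 0.6, 0.4] 1 cost 0.0 rows 11 [ 1.49  0.28  1.12 -0.45  1.7   1.42] [ 0.4  -0.01 -0.92] -> [ 0.13  0.01 -0.99] [0.254 0.583 0.444] [ 1.12  0.32  0.88 -0.12  1.88  2.7 ]
[0.15, 0.6, 0.4] -1 cost 0.0 rows 33 [ 1.49  0.28  1.12 -0.45  1.7   1.42] [ 0.43 -0.01 -0.9 ] -> [ 0.73  0.11 -0.68] [0.09  0.577 0.334] [ 1.8   0.27  1.51 -0.83  1.49 -2.7 ]
[0.2, -0.5, 0.35] 1 cost 0.0 rows 35 [-1.65  0.11  1.45  0.44  1.6  -1.64] [ 0.44 -0.01 -0.9 ] -> [ 0.73 -0.14 -0.66] [ 0.136 -0.473  0.29 ] [-2.08  0.11  1.84  0.79  1.53  2.7 ]
[0.2, -0.5, 0.35] -1 cost 0.0 rows 9 [-1.65  0.11  1.45  0.44  1.6  -1.64] [ 0.41 -0.01 -0.91] -> [ 0.05 -0.09 -1.  ] [ 0.294 -0.484  0.374] [-1.15  0.16  1.26  0.01  1.62 -2.7 ]
[0.45, 0.2, 0.35] 1 cost 0.0 rows 18 [ 0.43 -0.13  1.69 -0.21  1.18  0.47] [ 0.43 -0.   -0.9 ] -> [ 0.4   0.33 -0.86] [0.457 0.141 0.343] [-0.19 -0.2   1.81  0.44  1.2   2.7 ]
[0.45, 0.2, 0.35] -1 cost 0.0 rows 26 [ 0.43 -0.13  1.69 -0.21  1.18  0.47] [ 0.44 -0.03 -0.9 ] -> [ 0.66 -0.26 -0.71] [0.414 0.244 0.316] [ 0.96 -0.03  1.88 -0.83  1.21 -2.7 ]
```

```bash
python3 -m handwheel '[20,15,-10,0,39,5,-8,0,39,5,-8,0,39,5,-8,0,39,5,-8,0]' >/dev/null;python3 -m handwheel '[39,3,-6,0,39,3,-6,0,39,3,-6,0,39,3,-6,0,39,3,-6,0]'  >/dev/null;python3 -m handwheel '[39,0,0,0,30,0,0,0,0,0,0,0]' >/dev/null; python3 -c "
from h import *
go([.15,.55,.38])"
```

```text
shift [227.9 -21.  -74.8] norm 241 rows 5.9 tilt z [ 0.357 -0.01  -0.934] y [ 0.934 -0.022  0.357] tcp [0.1909 0.321  0.318 ] q [ 1.2  -0.15  1.76 -0.35  1.41  1.26] t 20.3
```

```bash
python3 -m handwheel '[38,-3,-12,0,38,-3,-12,0,38,-3,-12,0,38,-3,-12,0,38,-3,-12,0]' >/dev/null;python3 -m handwheel '[0,0,0,0,0,0,0,0]' >/dev/null
python3 - <<'E'
from h import *
go([.15,.55,.38])
from sim import *
s=env.state();a=s['joint_positions']
for i in range(30):
    a=row(a,[0,0,0],.12,.6)
    if i>6: print(i+1,fk(a,L)[1][:,2].round(3),fk(a,L)[0].round(3),a[5].round(2))
E
```

```text
shift [ 42.4  -6.9 -15.3] norm 46 rows 1.1 tilt z [ 0.359 -0.014 -0.933] y [ 0.933 -0.024  0.359] tcp [0.1608 0.5073 0.3684] q [ 1.39  0.13  1.36 -0.36  1.59  1.4 ] t 20.8833
8 [ 0.359 -0.014 -0.933] [0.161 0.506 0.368] 2.36
9 [ 0.359 -0.014 -0.933] [0.161 0.506 0.368] 2.48
10 [ 0.359 -0.014 -0.933] [0.161 0.506 0.368] 2.6
11 [ 0.353 -0.013 -0.935] [0.167 0.506 0.37 ] 2.7
12 [ 0.326 -0.007 -0.945] [0.193 0.5   0.381] 2.7
13 [ 0.299  0.002 -0.954] [0.219 0.492 0.39 ] 2.7
14 [ 0.272  0.013 -0.962] [0.244 0.481 0.398] 2.7
15 [ 0.247  0.027 -0.969] [0.269 0.469 0.405] 2.7
16 [ 0.223  0.043 -0.974] [0.293 0.453 0.41 ] 2.7
17 [ 0.2    0.061 -0.978] [0.315 0.436 0.414] 2.7
18 [ 0.179  0.082 -0.981] [0.336 0.417 0.417] 2.7
19 [ 0.159  0.104 -0.982] [0.355 0.396 0.418] 2.7
20 [ 0.142  0.128 -0.982] [0.372 0.373 0.417] 2.7
21 [ 0.128  0.153 -0.98 ] [0.386 0.35  0.415] 2.7
22 [ 0.115  0.179 -0.977] [0.399 0.325 0.412] 2.7
23 [ 0.105  0.206 -0.973] [0.408 0.3   0.408] 2.7
24 [ 0.097  0.233 -0.968] [0.416 0.275 0.403] 2.7
25 [ 0.092  0.26  -0.961] [0.421 0.25  0.397] 2.7
26 [ 0.089  0.287 -0.954] [0.424 0.225 0.39 ] 2.7
27 [ 0.089  0.314 -0.945] [0.425 0.2   0.382] 2.7
28 [ 0.09   0.34  -0.936] [0.424 0.176 0.374] 2.7
29 [ 0.094  0.365 -0.926] [0.421 0.152 0.365] 2.7
30 [ 0.1    0.389 -0.916] [0.416 0.129 0.356] 2.7
```

Run:
```python
from h import *
from sim import *
# model tool frame -> real: R_real = R_model @ C, C=[[0,-1,0],[1,0,0],[0,0,1]]
C=np.array([[0,-1,0],[1,0,0],[0,0,1.]])
s=env.state();a0=s['joint_positions']
for sx in (-15,-25,-35):
  for sy in (0,-10,10):
    a=a0.copy();out=[]
    for i in range(26):
        a=row(a,C@np.array([sx,sy,0]) if i>9 else [0,0,0],.12,.6);z=fk(a,L)[1][:,2];out.append((np.hypot(z[0],z[1]),i+1,z.round(3).tolist(),fk(a,L)[0].round(2).tolist()))
    print(sx,sy,min(out))
```

```text
-15 0 (np.float64(0.1653137974316157), 18, [0.127, 0.105, -0.986], [0.27, 0.39, 0.39])
-15 -10 (np.float64(0.1479719306256371), 18, [0.109, 0.1, -0.989], [0.28, 0.47, 0.4])
-15 10 (np.float64(0.18402592218498762), 19, [0.134, 0.126, -0.983], [0.24, 0.3, 0.38])
-25 0 (np.float64(0.15103427487157808), 18, [0.091, 0.12, -0.989], [0.22, 0.37, 0.37])
-25 -10 (np.float64(0.13581088382131157), 18, [0.071, 0.116, -0.991], [0.24, 0.45, 0.38])
-25 10 (np.float64(0.16703215204468358), 18, [0.119, 0.117, -0.986], [0.2, 0.3, 0.36])
-35 0 (np.float64(0.13774714253272866), 17, [0.089, 0.105, -0.99], [0.18, 0.37, 0.36])
-35 -10 (np.float64(0.12344859699289593), 17, [0.071, 0.101, -0.992], [0.19, 0.44, 0.36])
-35 10 (np.float64(0.1533823656043942), 17, [0.113, 0.104, -0.988], [0.16, 0.31, 0.35])
```

Run:
```python
from h import *
from sim import *
C=np.array([[0,-1,0],[1,0,0],[0,0,1.]])
t=snap('scene');print('stand',at(t,322,78,0).round(2),'instr corner',at(t,185,95,0).round(2),at(t,62,148,0).round(2))
s=env.state();a0=s['joint_positions'];R0=fk(a0,L)[1]
for P in ([0,.5,.37],[-.1,.5,.37],[0,.6,.37],[.1,.65,.37],[0.05,.4,.35]):
  f=lambda x:np.r_[fk(x,L)[0]-P,.3*Rt.from_matrix(R0.T@fk(x,L)[1]).as_rotvec()]
  r_=least_squares(f,a0+[.3,0,0,0,0,0],bounds=(lo,hi));b=r_.x
  for sx,sy in ((0,0),(-15,-10),(-25,-10),(-20,-20),(-35,-15)):
    a=b.copy();out=[];n=0
    for i in range(34):
        if a[5]>2.69:n+=1
        a=row(a,C@np.array([sx,sy,0]) if n else [0,0,0],.12,.6);z=fk(a,L)[1][:,2];out.append((np.hypot(z[0],z[1]).round(3),i+1,n,z.round(3).tolist(),fk(a,L)[0].round(2).tolist()))
    print(P,r_.cost.round(4),b.round(2).tolist(),sx,sy,min(out))
```

```text
stand [-0.04  0.95  0.  ] instr corner [-0.37  0.36  0.  ] [-0.35 -0.23  0.  ]
[0, 0.5, 0.37] 0.0 [1.71, 0.15, 1.33, -0.37, 1.72, 1.7] 0 0 (np.float64(0.122), 20, 11, [0.098, 0.073, -0.993], [0.31, 0.39, 0.45])
[0, 0.5, 0.37] 0.0 [1.71, 0.15, 1.33, -0.37, 1.72, 1.7] -15 -10 (np.float64(0.071), 19, 10, [0.042, 0.057, -0.997], [0.23, 0.48, 0.43])
[0, 0.5, 0.37] 0.0 [1.71, 0.15, 1.33, -0.37, 1.72, 1.7] -25 -10 (np.float64(0.058), 18, 9, [0.023, 0.053, -0.998], [0.16, 0.46, 0.41])
[0, 0.5, 0.37] 0.0 [1.71, 0.15, 1.33, -0.37, 1.72, 1.7] -20 -20 (np.float64(0.042), 20, 11, [0.015, 0.039, -0.999], [0.23, 0.57, 0.43])
[0, 0.5, 0.37] 0.0 [1.71, 0.15, 1.33, -0.37, 1.72, 1.7] -35 -15 (np.float64(0.037), 17, 8, [0.015, 0.033, -0.999], [0.11, 0.48, 0.39])
[-0.1, 0.5, 0.37] 0.0 [1.89, 0.21, 1.26, -0.35, 1.79, 1.86] 0 0 (np.float64(0.08), 25, 18, [0.075, 0.028, -0.997], [0.4, 0.33, 0.53])
[-0.1, 0.5, 0.37] 0.0 [1.89, 0.21, 1.26, -0.35, 1.79, 1.86] -15 -10 (np.float64(0.141), 19, 12, [0.119, -0.075, -0.99], [0.17, 0.56, 0.49])
[-0.1, 0.5, 0.37] 0.0 [1.89, 0.21, 1.26, -0.35, 1.79, 1.86] -25 -10 (np.f
[... 1715 characters left out ...]
.43])
[0.05, 0.4, 0.35] 0.0 [1.62, -0.02, 1.57, -0.37, 1.62, 1.64] 0 0 (np.float64(0.171), 19, 10, [0.137, 0.103, -0.985], [0.26, 0.29, 0.39])
[0.05, 0.4, 0.35] 0.0 [1.62, -0.02, 1.57, -0.37, 1.62, 1.64] -15 -10 (np.float64(0.122), 17, 8, [0.085, 0.087, -0.993], [0.19, 0.37, 0.37])
[0.05, 0.4, 0.35] 0.0 [1.62, -0.02, 1.57, -0.37, 1.62, 1.64] -25 -10 (np.float64(0.108), 17, 8, [0.048, 0.097, -0.994], [0.14, 0.34, 0.35])
[0.05, 0.4, 0.35] 0.0 [1.62, -0.02, 1.57, -0.37, 1.62, 1.64] -20 -20 (np.float64(0.099), 17, 8, [0.039, 0.091, -0.995], [0.17, 0.43, 0.36])
[0.05, 0.4, 0.35] 0.0 [1.62, -0.02, 1.57, -0.37, 1.62, 1.64] -35 -15 (np.float64(0.087), 16, 7, [0.034, 0.08, -0.996], [0.1, 0.36, 0.34])
```

```bash
python3 -m handwheel '[0,-37,-14,0,0,-37,-14,0,0,-37,-14,0,0,-37,-14,0]' >/dev/null;python3 -m handwheel '[0,0,0,0.12,0,0,0,0.12,0,0,0,0.12,0,0,0,0.12,0,0,0,0.12]' >/dev/null;python3 -m handwheel '[0,0,0,0.12,0,0,0,0.12,0,0,0,0.12,0,0,0,0.12]' >/dev/null; python3 -m handwheel '[-30,-15,0,0.12,-30,-15,0,0.12,0,0,0,0]' >/dev/null
python3 - <<'E'
from h import *
go([.15,.5,.4])
from sim import *
C=np.array([[0,-1,0],[1,0,0],[0,0,1.]])
b=env.state()['joint_positions']
for sx,sy in ((0,0),(-20,-10),(-20,-20),(-35,-15),(-20,0),(-35,0)):
    a=b.copy();out=[]
    for i in range(14):
        a=row(a,C@np.array([sx,sy,0]),.12,.6);z=fk(a,L)[1][:,2];out.append((np.hypot(z[0],z[1]).round(3),i+1,z.round(3).tolist(),fk(a,L)[0].round(2).tolist()))
    print(sx,sy,min(out))
E
```

```text
shift [88.2 55.6 20.7] norm 106 rows 2.6 tilt z [ 0.275 -0.016 -0.961] y [ 0.353 -0.928  0.117] tcp [0.0457 0.5192 0.3914] q [ 1.56  0.16  1.25 -0.28  1.74  2.7 ] t 22.2667
0 0 (np.float64(0.099), 9, [0.072, 0.068, -0.995], [0.29, 0.42, 0.44])
-20 -10 (np.float64(0.063), 7, [0.044, 0.045, -0.998], [0.18, 0.49, 0.41])
-20 -20 (np.float64(0.05), 8, [0.022, 0.045, -0.999], [0.2, 0.56, 0.42])
-35 -15 (np.float64(0.047), 6, [0.032, 0.034, -0.999], [0.12, 0.5, 0.4])
-20 0 (np.float64(0.074), 7, [0.05, 0.054, -0.997], [0.17, 0.42, 0.41])
-35 0 (np.float64(0.059), 6, [0.039, 0.045, -0.998], [0.11, 0.41, 0.4])
```

```bash
python3 -m handwheel '[-36,-18,-8,0,-36,-18,-8,0,-35,-15,0,0.12,-35,-15,0,0.12,0,0,0,0]' >/dev/null
cat > z.py <<'E'
from h import *
go([.15,.5,.4])
from sim import *
C=np.array([[0,-1,0],[1,0,0],[0,0,1.]])
b=env.state()['joint_positions']
for sx,sy in ((0,0),(-20,-10),(-20,-20),(-35,-15),(-35,0),(-20,15),(-38,15)):
    a=b.copy();out=[]
    for i in range(14):
        a=row(a,C@np.array([sx,sy,0]),.12,.6);z=fk(a,L)[1][:,2];out.append((np.hypot(z[0],z[1]).round(3),i+1,z.round(3).tolist(),fk(a,L)[0].round(2).tolist()))
    print(sx,sy,min(out))
E
python3 z.py
```

```text
shift [104.7  70.1  29.7] norm 129 rows 3.2 tilt z [ 0.178 -0.024 -0.984] y [ 0.337 -0.938  0.083] tcp [0.0242 0.5301 0.4068] q [ 1.53  0.18  1.17 -0.18  1.81  2.7 ] t 22.6833
0 0 (np.float64(0.041), 7, [0.026, 0.031, -0.999], [0.23, 0.45, 0.43])
-20 -10 (np.float64(0.027), 5, [0.024, 0.012, -1.0], [0.13, 0.51, 0.42])
-20 -20 (np.float64(0.019), 6, [-0.001, 0.019, -1.0], [0.15, 0.56, 0.42])
-35 -15 (np.float64(0.02), 5, [-0.008, 0.018, -1.0], [0.09, 0.51, 0.41])
-35 0 (np.float64(0.024), 5, [-0.006, 0.023, -1.0], [0.09, 0.43, 0.41])
-20 15 (np.float64(0.035), 6, [0.011, 0.034, -0.999], [0.13, 0.35, 0.42])
-38 15 (np.float64(0.027), 5, [-0.002, 0.027, -1.0], [0.08, 0.36, 0.41])
```

```bash
python3 -m handwheel '[-36,-18,-6,0,-25,-18,0,0.12,-25,-18,0,0.12,-25,-18,0,0.12,0,0,0,0]' >/dev/null; python3 z.py
```

```text
shift [76.  69.2 26.6] norm 106 rows 2.6 tilt z [ 0.078 -0.019 -0.997] y [ 0.238 -0.97   0.037] tcp [0.0579 0.5494 0.4185] q [ 1.4   0.21  1.09 -0.08  1.85  2.7 ] t 23.1
0 0 (np.float64(0.015), 3, [0.015, 0.003, -1.0], [0.15, 0.52, 0.42])
-20 -10 (np.float64(0.012), 3, [-0.007, 0.009, -1.0], [0.12, 0.53, 0.42])
-20 -20 (np.float64(0.012), 3, [-0.008, 0.009, -1.0], [0.12, 0.56, 0.42])
-35 -15 (np.float64(0.01), 2, [0.01, 0.001, -1.0], [0.09, 0.54, 0.42])
-35 0 (np.float64(0.011), 2, [0.011, 0.001, -1.0], [0.09, 0.51, 0.42])
-20 15 (np.float64(0.01), 3, [-0.002, 0.009, -1.0], [0.12, 0.46, 0.42])
-38 15 (np.float64(0.011), 2, [0.011, 0.001, -1.0], [0.08, 0.48, 0.42])
```

```bash
python3 -m handwheel '[-35,-10,0,0.12,-35,-10,0,0.12,0,0,0,0]' >/dev/null; python3 z.py|head -4
```

```text
shift [61.3 36.9 19.8] norm 74 rows 1.8 tilt z [ 0.015 -0.003 -1.   ] y [ 0.158 -0.987  0.005] tcp [0.0833 0.5268 0.4187] q [ 1.29  0.17  1.14 -0.02  1.83  2.7 ] t 23.35
0 0 (np.float64(0.009), 1, [-0.007, 0.006, -1.0], [0.11, 0.51, 0.42])
-20 -10 (np.float64(0.018), 1, [-0.015, 0.009, -1.0], [0.1, 0.52, 0.42])
-20 -20 (np.float64(0.019), 1, [-0.016, 0.01, -1.0], [0.1, 0.53, 0.42])
```

```bash
python3 -m handwheel '[0,0,0,0.07,0,0,0,0,29,26,0,0,29,26,5,0,29,26,10,0]' >/dev/null;python3 -m handwheel '[29,26,10,0,29,26,10,0,29,26,10,0,29,26,10,0,29,26,10,0]' >/dev/null;python3 -m handwheel '[29,26,10,0,29,26,10,0,0,0,0,0,0,0,0,0]' >/dev/null
python3 - <<'E'
from h import *
go([.452,.288,.30])
import pickle
for nm in ('wrist','top','scene'):
    w=snap(nm); pickle.dump(w,open(nm+'3.pkl','wb'))
    h=cv2.cvtColor(w['image'],cv2.COLOR_RGB2HSV)
    red=(((h[:,:,0]<5)|(h[:,:,0]>172))&(h[:,:,1]>170)&(h[:,:,2]>60)).astype(np.uint8)
    n,l,st,c=cv2.connectedComponentsWithStats(red)
    print(nm,'red',[(c[k].round(1).tolist(),st[k].tolist()) for k in range(1,n) if st[k,4]>5])
    blue=((h[:,:,0]>105)&(h[:,:,0]<128)&(h[:,:,1]>150)&(h[:,:,2]>90)).astype(np.uint8)
    n,l,st,c=cv2.connectedComponentsWithStats(blue)
    print(nm,'blue',[(c[k].round(1).tolist(),st[k].tolist()) for k in range(1,n) if st[k,4]>60])
    print('pred cap',proj(w,[.452,.288,.185]).round(1),proj(w,[.452,.288,.165]).round(1))
E
```

```text
shift [31.6 16.  32.6] norm 48 rows 1.2 tilt z [-0.     0.003 -1.   ] y [ 0.119 -0.993 -0.003] tcp [0.4188 0.3001 0.3327] q [0.48 0.14 1.38 0.   1.62 1.94] t 24.5167
wrist red [([266.5, 144.4], [261, 136, 12, 16, 138])]
wrist blue [([265.1, 130.1], [218, 96, 90, 70, 3001])]
pred cap [269.  148.8] [268.2 145.9]
top red [([147.0, 178.5], [145, 177, 5, 4, 12])]
top blue [([3.3, 131.6], [0, 125, 9, 15, 105]), ([157.4, 183.9], [141, 171, 33, 27, 415]), ([402.5, 277.5], [366, 247, 74, 62, 2674]), ([497.1, 274.0], [490, 271, 17, 7, 64])]
pred cap [146.1 178.2] [147.9 179.2]
scene red [([9.9, 23.4], [0, 12, 25, 22, 366]), ([470.6, 97.3], [463, 94, 15, 9, 86]), ([334.4, 133.1], [333, 128, 4, 11, 25])]
scene blue [([475.6, 90.6], [469, 87, 14, 8, 68]), ([458.6, 111.3], [452, 107, 15, 10, 103]), ([328.9, 170.4], [319, 154, 21, 32, 481]), ([26.1, 269.3], [0, 236, 72, 82, 2761])]
pred cap [333.8 127.9] [333.  133.5]
```

Run:
```python
from h import *
import pickle
from scipy.optimize import least_squares
S=[(pickle.load(open(n+'3.pkl','rb')),u,v) for n,u,v in(('wrist',266.5,144.4),('scene',334.4,133.1),('top',147,178.5))]
r=least_squares(lambda p:np.concatenate([(proj(s,p)-[u,v])*[1,1] for s,u,v in S]),[.45,.29,.165]);print(r.x,r.fun.round(1))
print('wrist z.165',at(*S[0],.165),'top',at(*S[2],.165))
w=S[0][0];h=cv2.cvtColor(w['image'],cv2.COLOR_RGB2HSV)
blue=((h[:,:,0]>100)&(h[:,:,0]<130)&(h[:,:,1]>120)&(h[:,:,2]>60))
dark=(h[:,:,2]<60)&(blue==0);dark[:96]=0;dark[166:]=0;dark[:,:218]=0;dark[:,308:]=0
n,l,st,c=cv2.connectedComponentsWithStats(dark.astype(np.uint8))
print([(c[k].round(1).tolist(),st[k].tolist(),at(w,*c[k],.055).round(4).tolist()) for k in range(1,n) if st[k,4]>8])
cv2.imwrite('pics/last.png',w['image'][:,:,::-1])
```

```text
[0.45380553 0.29019883 0.16711735] [-0.1 -0.2 -0.5 -0.2  0.1  0.1]
wrist z.165 [0.45332304 0.2899826  0.165     ] top [0.45451249 0.29125382 0.165     ]
[([248.1, 108.0], [218, 96, 73, 30, 670], [0.4835, 0.3147, 0.055]), ([288.4, 122.8], [284, 119, 8, 8, 36], [0.4708, 0.2586, 0.055]), ([221.6, 148.5], [218, 129, 12, 31, 190], [0.4253, 0.3448, 0.055]), ([261.8, 135.4], [259, 129, 8, 15, 46], [0.4497, 0.292, 0.055]), ([239.1, 142.1], [236, 139, 8, 7, 31], [0.437, 0.3218, 0.055])]
```

```bash
python3 -m handwheel '[17,7,20,0,16,7,20,0,0,0,20,0,0,0,10,0,0,0,0,0]' 0.5 >/dev/null
python3 - <<'E'
from h import *
go([.4536,.2901,.146])
w=snap('wrist')
h=cv2.cvtColor(w['image'],cv2.COLOR_RGB2HSV)
red=(((h[:,:,0]<5)|(h[:,:,0]>172))&(h[:,:,1]>170)&(h[:,:,2]>60)).astype(np.uint8)
n,l,st,c=cv2.connectedComponentsWithStats(red)
print([(c[k].round(1).tolist(),st[k].tolist(),at(w,*c[k],.167).round(4).tolist()) for k in range(1,n) if st[k,4]>8])
E
```

```text
shift [  2.6   2.  116.3] norm 116 rows 2.8 tilt z [-0.002  0.002 -1.   ] y [ 0.122 -0.992 -0.002] tcp [0.451  0.2915 0.2623] q [0.44 0.19 1.48 0.   1.47 1.89] t 25.0833
[([253.9, 190.8], [247, 178, 15, 25, 309], [0.4545, 0.2908, 0.167])]
```

```bash
python3 -m handwheel '[2,1,25,0,1,0.3,30,0,0,0,30,0,0,0,20,0,0,0,11,0]' >/dev/null; python3 -m handwheel '[0,0,0,0]' |sed -n '2,4p'; python3 -m handwheel '[0,0,0,0,0,0,0,0,0,0,0,0,0,0,0,0,0,0,0,0]' 0; python3 -m handwheel '[0,0,0,0,0,0,0,0]' 0
```

```text
tcp_pos: [0.4554, 0.2907, 0.1473]
tool_rot: [0.998, 0.061, 0.0, -0.001]
contact_force: [-0.1, -0.2, -0.1]
time: 26.05
tcp_pos: [0.4574, 0.2907, 0.1492]
tool_rot: [0.998, 0.06, 0.002, -0.002]
contact_force: [0.2, -0.4, -0.6]
finger_gap: 0.0173
grasp_force: 0.0
time: 26.22
tcp_pos: [0.4573, 0.2908, 0.1489]
tool_rot: [0.998, 0.06, 0.002, -0.002]
contact_force: [-0.7, 1.6, 2.2]
finger_gap: 0.0124
grasp_force: 30.0
```

```bash
python3 -m handwheel '[0,0,-10,0,0,0,-25,0,0,0,-30,0,0,0,-30,0,0,0,-15,0]' |tail -4;  python3 - <<'E'
from h import *
go([.55,.10,.26])
E
```

```text
tool_rot: [0.998, 0.06, 0.004, -0.003]
contact_force: [1.1, 0.3, 0.2]
finger_gap: 0.0126
grasp_force: 30.0
 shift [ 68.6 200.1   2.1] norm 212 rows 5.2 tilt z [ 0.008  0.006 -1.   ] y [ 0.12  -0.993 -0.005] tcp [0.4579 0.2905 0.2625] q [0.44 0.19 1.48 0.   1.46 1.89] t 26.6333
```

```bash
python3 -m handwheel '[11,33,0,0,11,33,0,0,11,34,0,0,12,34,0,0,12,34,0,0]'>/dev/null; python3 -m handwheel '[11,32,0,0,0,0,0,0,0,0,0,0]'>/dev/null
cat > c.py <<'E'
from h import *
go([.597,.078,.25])
w=snap('wrist')
h=cv2.cvtColor(w['image'],cv2.COLOR_RGB2HSV)
m=((h[:,:,0]>5)&(h[:,:,0]<18)&(h[:,:,1]>170)&(h[:,:,2]>120)).astype(np.uint8)
n,l,st,c=cv2.connectedComponentsWithStats(m)
for k in range(1,n):
    if st[k,4]>40:
        x,y,a,b,_=st[k];u,v=x+a/2-.5,y+b/2-.5;print(st[k].tolist(),c[k].round(1),'bbox ctr',at(w,u,v,.093).round(4),'centroid',at(w,*c[k],.093).round(4))
red=(((h[:,:,0]<5)|(h[:,:,0]>172))&(h[:,:,1]>170)&(h[:,:,2]>60)).astype(np.uint8)
n,l,st,c=cv2.connectedComponentsWithStats(red)
print('red',[(c[k].round(1).tolist(),st[k].tolist()) for k in range(1,n) if st[k,4]>15])
s=env.state();R=Rt.from_quat(s['tool_rot']).as_matrix()
print('tip px pred',proj(w,s['tcp_pos']+R[:,2]*.139))
cv2.imwrite('pics/c.png',w['image'][:,:,::-1])
E
python3 c.py
```

```text
shift [45.8 25.6  7.9] norm 53 rows 1.3 tilt z [ 0.002  0.004 -1.   ] y [ 0.116 -0.993 -0.003] tcp [0.5486 0.098  0.2579] q [0.05 0.22 1.45 0.   1.47 1.5 ] t 27.3
[266, 123, 24, 24, 314] [276.7 134.5] bbox ctr [0.5953 0.0783 0.093 ] centroid [0.5952 0.079  0.093 ]
red [([252.9, 274.1], [242, 260, 24, 26, 437])]
tip px pred [250.97011064 182.54247876]
```

```bash
python3 -m handwheel '[22.4,12.7,0,0,22.4,12.7,0,0,0,0,0,0,0,0,0,0]'>/dev/null; python3 c.py
python3 - <<'E'
import cv2
a=cv2.imread('pics/c.png')
from h import *
s=env.snapshot('scene')
i=s['image'][:,:,::-1]
x=cv2.resize(a[130:320,180:340],None,fx=3,fy=3,interpolation=cv2.INTER_CUBIC)
u,v=proj(s,[.596,.078,.12]).astype(int);print(u,v)
y=cv2.resize(i[v-50:v+30,u-15:u+25],(285,570),interpolation=cv2.INTER_CUBIC)
cv2.imwrite('pics/v.png',np.hstack([x,y]))
E
```

```text
shift [1.2 3.2 7.5] norm 8 rows 0.2 tilt z [ 0.001  0.004 -1.   ] y [ 0.121 -0.993 -0.004] tcp [0.5955 0.081  0.2575] q [0.02 0.29 1.36 0.   1.49 1.47] t 27.6833
[244, 166, 24, 23, 260] [255.2 175.5] bbox ctr [0.595  0.0784 0.093 ] centroid [0.5966 0.0788 0.093 ]
red [([252.6, 272.8], [241, 250, 25, 36, 471])]
tip px pred [252.12892633 182.8589556 ]
330 193
```

View pics/v.png

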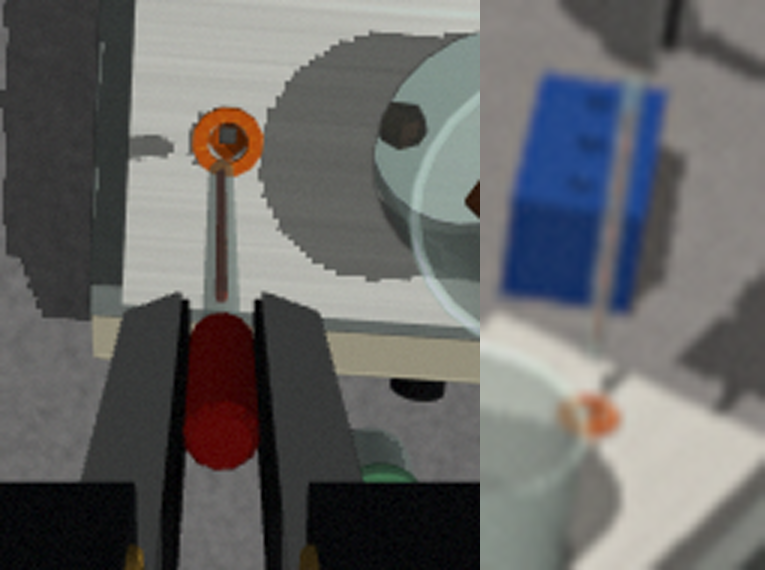

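The wrist crop shows the tip at about pixel (253,183), matching the prediction, so the stem is vertical. The collar centre is at (255.5,177). I'll shift +3 mm along tool y and lower.

```bash
python3 -m handwheel '[0.6,2.8,0,0,0,0,10,0,0,0,10,0,0,0,6,0,0,0,0,0]'; python3 -m handwheel '[0,0,4,0,0,0,4,0,0,0,3,0,0,0,0,0]'
```

```text
time: 28.2
tcp_pos: [0.5951, 0.0773, 0.2295]
tool_rot: [0.998, 0.06, -0.001, -0.002]
contact_force: [-0.0, -0.1, -0.4]
finger_gap: 0.0126
grasp_force: 30.0
time: 28.53
tcp_pos: [0.5968, 0.0777, 0.2204]
tool_rot: [0.998, 0.06, 0.002, -0.002]
contact_force: [0.0, 1.4, -0.7]
finger_gap: 0.0126
grasp_force: 30.0
```

```bash
for i in 1; do python3 -m handwheel '[0,0,3,0,0,0,3,0,0,0,3,0,0,0,3,0]'|sed -n '2,4p'; python3 -m handwheel '[0,0,3,0,0,0,3,0,0,0,3,0,0,0,3,0]'|sed -n '2,6p'; done
```

```text
tcp_pos: [0.5979, 0.0777, 0.2109]
tool_rot: [0.998, 0.06, 0.004, -0.002]
contact_force: [-1.2, 1.3, 10.6]
tcp_pos: [0.5981, 0.0778, 0.1997]
tool_rot: [0.998, 0.06, 0.004, -0.002]
contact_force: [-0.7, 1.3, 12.4]
finger_gap: 0.0125
grasp_force: 30.0
```

```bash
python3 -m handwheel '[0,0,3.5,0,0,0,3.5,0,0,0,3.5,0,0,0,3.5,0,0,0,3,0]'|sed -n '2,4p'; python3 -m handwheel '[0,0,2.5,0,0,0,2,0,0,0,1.5,0,0,0,0,0]'|sed -n '2,6p'
```

```text
tcp_pos: [0.5981, 0.078, 0.1827]
tool_rot: [0.998, 0.06, 0.004, -0.002]
contact_force: [-1.1, 2.5, 13.0]
tcp_pos: [0.5976, 0.078, 0.1753]
tool_rot: [0.998, 0.06, 0.003, -0.002]
contact_force: [1.1, 0.5, 5.1]
finger_gap: 0.012
grasp_force: 30.0
```

Nearly home, so I'll go on in 1 mm rows.

```bash
python3 -m handwheel '[0,0,1,0,0,0,1,0]'|sed -n '2,4p'; python3 -m handwheel '[0,0,1,0]'|sed -n '2,4p';python3 -m handwheel '[0,0,1,0]'|sed -n '2,5p'
```

```text
tcp_pos: [0.5978, 0.078, 0.1737]
tool_rot: [0.998, 0.06, 0.003, -0.002]
contact_force: [-1.5, 1.9, 7.9]
tcp_pos: [0.5979, 0.0781, 0.1728]
tool_rot: [0.998, 0.06, 0.003, -0.002]
contact_force: [-0.6, 2.4, 11.9]
tcp_pos: [0.5982, 0.078, 0.1726]
tool_rot: [0.998, 0.06, 0.004, -0.002]
contact_force: [-1.4, 1.5, 16.3]
finger_gap: 0.0126
```

```bash
python3 -m handwheel '[0,0,0.5,0,0,0,0,0]'|sed -n '2,4p'; python3 -m handwheel '[0,0,-0.5,0,0,0,0,0,0,0,0,0,0,0,0,0]' 0.4|sed -n '2,6p'; python3 -m handwheel '[0,0,-10,0,0,0,-30,0,0,0,-40,0,0,0,-40,0,0,0,0,0]'|sed -n '2,4p'
python3 - <<'E'
from h import *
for nm,box in (('scene',(300,370,90,220)),('wrist',(0,512,0,300)),('top',(190,240,120,170))):
    w=snap(nm);h=cv2.cvtColor(w['image'],cv2.COLOR_RGB2HSV)
    red=(((h[:,:,0]<5)|(h[:,:,0]>172))&(h[:,:,1]>170)&(h[:,:,2]>50)).astype(np.uint8)
    n,l,st,c=cv2.connectedComponentsWithStats(red)
    print(nm,[(c[k].round(1).tolist(),st[k].tolist()) for k in range(1,n) if st[k,4]>5 and box[0]<c[k][0]<box[1] and box[2]<c[k][1]<box[3]],'pred top/mid/bot home',[proj(w,[.597,.078,z]).round(1).tolist() for z in(.209,.189,.169)])
# bystanders & scoop unchanged in top view
import pickle
t=pickle.load(open('t.pkl','rb'))['image'].astype(int);t2=w['image'].astype(int);d=np.abs(t-t2).sum(2)
for n,(u,v) in dict(bottle=(276,188),flask=(477,186),wb=(372,305),scoop=(507,285)).items():
    u,v=int(u*.64),int(v*.64);print(n,(d[v-14:v+14,u-14:u+14]>60).sum())
print(env.state()['time'])
E
```

```text
tcp_pos: [0.5982, 0.0781, 0.1726]
tool_rot: [0.998, 0.06, 0.004, -0.002]
contact_force: [-2.0, 2.0, 14.4]
tcp_pos: [0.5963, 0.077, 0.1691]
tool_rot: [0.998, 0.06, 0.001, -0.001]
contact_force: [0.0, -0.3, -0.3]
finger_gap: 0.0353
grasp_force: 0.0
tcp_pos: [0.6004, 0.0769, 0.299]
tool_rot: [0.998, 0.06, 0.009, -0.001]
contact_force: [1.2, -0.1, 0.8]
scene [([333.8, 173.0], [332, 167, 5, 13, 44])] pred top/mid/bot home [[335.2, 167.2], [334.2, 173.4], [333.2, 179.5]]
wrist [([251.6, 197.8], [245, 186, 14, 24, 280])] pred top/mid/bot home [[250.9, 201.3], [251.1, 194.8], [251.2, 189.0]]
top [([209.5, 137.5], [208, 136, 4, 4, 8])] pred top/mid/bot home [[208.8, 135.2], [209.6, 136.9], [210.4, 138.4]]
bottle 474
flask 0
wb 0
scoop 191
31.35
```

```bash
python3 -m handwheel '[-30,20,-15,0,-30,20,-15,0,-30,20,-15,0,-30,10,0,0,0,0,0,0]'|sed -n '2,4p'
python3 - <<'E'
from h import *
w=snap('wrist');h=cv2.cvtColor(w['image'],cv2.COLOR_RGB2HSV)
m=((h[:,:,0]<14)&(h[:,:,1]>110)&(h[:,:,2]>20)).astype(np.uint8)
n,l,st,c=cv2.connectedComponentsWithStats(m)
print('beaker floor px',proj(w,[.6,-.022,.04]).round())
print([(c[k].round().tolist(),st[k].tolist()) for k in range(1,n) if st[k,4]>15])
t=snap('top');import pickle
a=pickle.load(open('t.pkl','rb'))['image'].astype(int);d=np.abs(a-t['image'].astype(int)).sum(2)
print('diff',[(k,int((d[v-14:v+14,u-14:u+14]>60).sum())) for k,(u,v) in dict(bottle=(177,120),flask=(305,119),wb=(238,195)).items()])
h=cv2.cvtColor(t['image'],cv2.COLOR_RGB2HSV);m=((h[:,:,0]<14)&(h[:,:,1]>110)&(h[:,:,2]>20)).astype(np.uint8)
n,l,st,c=cv2.connectedComponentsWithStats(m);print('top brown',[(c[k].round().tolist(),int(st[k,4])) for k in range(1,n) if st[k,4]>4])
E
```

```text
tcp_pos: [0.4803, -0.0089, 0.334]
tool_rot: [0.998, 0.059, -0.001, -0.001]
contact_force: [1.1, 0.2, -0.6]
beaker floor px [273.  68.]
[([181.0, 51.0], [160, 35, 42, 34, 572]), ([290.0, 77.0], [272, 57, 32, 39, 471]), ([250.0, 64.0], [243, 58, 14, 12, 121]), ([444.0, 315.0], [420, 300, 46, 27, 574])]
diff [('bottle', 128), ('flask', 0), ('wb', 69)]
top brown [([174.0, 121.0], 54), ([179.0, 124.0], 7), ([482.0, 162.0], 1411), ([504.0, 146.0], 22), ([318.0, 262.0], 1787), ([335.0, 296.0], 5)]
```

Run:
```python
from h import *
import pickle
t=pickle.load(open('t.pkl','rb'));h=cv2.cvtColor(t['image'],cv2.COLOR_RGB2HSV);m=((h[:,:,0]<14)&(h[:,:,1]>110)&(h[:,:,2]>20)).astype(np.uint8)
n,l,st,c=cv2.connectedComponentsWithStats(m);print('top brown before',[(c[k].round().tolist(),int(st[k,4])) for k in range(1,n) if st[k,4]>4])
print(env.state()['time'],env.sign_off())
```

```text
top brown before [([177.0, 121.0], 66), ([482.0, 162.0], 1419), ([213.0, 145.0], 30), ([504.0, 146.0], 24), ([146.0, 178.0], 18), ([324.0, 177.0], 11), ([330.0, 184.0], 15), ([318.0, 185.0], 9), ([319.0, 193.0], 13), ([329.0, 194.0], 10), ([316.0, 254.0], 1045)]
the job is handed in; nothing more can be done
31.8667 None
```

The job is handed in after 31.9 s: the scoop is empty and flat back on the pan, and the thermometer is home in its well with the cap at the right height; the images show four chips clearly in the beaker and none spilled (the fifth was not seen separately), and the flask looks unmoved, though the views around the two bottles changed slightly and I did not confirm those were only shadows.

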